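# Set up the recipe tablet on its folding stand

### The job

Raise the recipe stand's stiff back rest by its orange grip until the red pointer stands at the green 60-degree mark, and let go: it stays where it is left. Then take the tablet out of its charging dock and gently set it on the stand, its lower edge centred on the ledge and its back against the rest, screen outward, with the rest still at 60 degrees. Leave the other things on the worktop where they are.

Things in the scene. Friction and masses are not known exactly. Their poses are not given: they have to be found in the camera images.
- rest (a joint): angle of the stand's back rest in rad: 0 = lying flat over the base, 1.047 = 60 degrees (the middle of the green mark), end stop 1.75. A stiff friction hinge: it stays at any angle, with the tablet on it too; about 5 to 10 N at the grip move it.
- stand: the recipe stand's base, a wooden slab 106 x 130 mm, top 13 mm above the worktop, fixed to it. Origin under its middle; its -x side is the front (where the reader sits), z up. It stands with its front towards the robot's left (the sink), turned up to 0.1 rad towards the robot or 0.33 rad away from it. The hinge line runs along y, at x = -28 mm, 42 mm above the worktop.
- scale_mark (a point): middle of the broad green mark at 60 degrees on the white upright arc scale, 46 mm from the hinge line, fixed on the stand's end towards the robot (y = -75 mm of the stand; axes as the stand). The arc is 3 mm thick, outer radius 54 mm, centred on the hinge line, with ticks every 15 degrees; the rest's red pointer runs over it.
- rest_hinge (a point): middle of the hinge line, 42 mm above the worktop; turns with the rest: x along the rest away from the hinge, y along the hinge, z out of the face that carries the tablet (up when flat)
- rest_handle (a point): centre of the orange round grip, a disc 24 mm in diameter, 14 mm thick; its flat faces look along +-y and can be pinched from above at every angle. It lies at [112, -57, -8] mm of point rest_hinge (axes alike), on an 8 mm wide arm beyond the rest plate's edge, clear all round (37 mm from its centre to the plate); 34 mm above the worktop when the rest is flat.
- rest_seat (a point): mid-width of the corner where ledge meets face: [6, 0, 4.5] mm of rest_hinge, axes alike. The rest is an aluminium plate 116 mm wide (y), 75 long (x), 8 thick; the ledge, 90 mm wide, stands 26 mm along z at its hinge end. Seated, the tablet's origin lies about [0, 0, 5] mm from here, its z axis along this x, its x axis along this -z, its upper 60 mm clear above the plate.
- dock: white charging dock, 64 x 110 mm, fixed to the worktop; origin under its middle. A slot 15 mm wide along y, at x = 0, floor 12 mm above the worktop; its front wall (-x) is 32 mm high, its back wall 44 mm. (Above the back of the worktop hangs a wall shelf, 0.41 to 0.45 m over the worktop, its front edge at world x = 0.59 m at the right to 0.63 m at the left: keep the wrist clear of it.)
- tablet: grey tablet computer, 100 mm wide (y), 135 mm tall (z), 10 mm thick (x), 0.15 to 0.31 kg; origin at the middle of its lower edge; the lit screen (pale, with an orange picture at the top) faces -x, z points to its upper edge. At the start it stands upright in the dock's slot, 12 mm above the worktop.
- tablet_top (a point): middle of the tablet's upper edge; axes as the tablet
- mug: white mug, 83 x 113 x 93 mm, loose; origin under its middle; leave alone
- lemon: lemon, 71 x 53 x 51 mm, loose; origin under its middle; leave alone
- tomato: tomato, 69 mm wide, 71 mm high, loose; origin under its middle; leave alone
- teaspoon: metal teaspoon, 130 mm, lying flat, loose; origin under its middle; leave alone

How it is judged:
By the outcome, as a careful person would: the job done as asked, in the order asked, and still so for the second after the job is handed in, with the robot touching nothing.
It also fails if it takes over 67 s, if anything falls off the work surface, if the arm or the gripper's body presses on something with over 40 N, if the wrist force passes 120 N, or if a joint passes its speed limit or range.

### The arm

A 6-joint arm with a two-finger parallel gripper is mounted at the origin on a cart in front of the work surface, level with it; the furniture and walls round the work are solid. World frame = base frame: x ahead of the robot, y to its left, z up, the work surface at z = 0. Lengths are in m, angles in degrees, forces in N, time in s.
With the tool pointing down it reaches from about 0.35 to 0.925 m from the base axis. Payload 6.4 kg.
Tool frame: the origin (TCP) lies on the centre line of the jaws, within the pads' length; the fingertips stand 25 mm ahead of it and the grasp point (between the pads) lies 6 mm ahead of it; z points along the fingers, x is the direction in which the jaws open and shut, and the axes are right-handed (so a half turn about z gives the same grasp; the last joint's range is limited). The gripper opens to 94 mm and grips with 3 to 60 N. Pads are 16 mm wide; open, the fingers measure 119 mm over their backs; the gripper's body (75 mm by 177 mm) begins 78 mm behind the grasp point.
Start: joints at [-81.595, 14.043, 89.255, -0, 76.702, -9.975], TCP at [0.205, -0.617, 0.23] pointing down, gripper open.
Joint ranges: [-179.41, 179.41], [-58.25, 129.5], [7.25, 145.43], [-54.29, 234.29], [11.92, 165.04], [-157.13, 157.13]. Speed limits (degrees/s): [147.25, 147.25, 180, 180, 180, 180].

### API

Orientations are given as a 3x3 rotation matrix whose columns are the frame's x, y, z axes.
In Python, from bench import arm gives the robot as it stands.
- The arm moves only by the shell command python3 -m inch 'ROWS' [OPENING]. ROWS is text: rows parted by semicolons, each of 6 numbers parted by spaces: the shift along the tool's x, y, z in units of 40 mm (1.0 is 40 mm), then the turn, a rotation vector about the tool's x, y, z in units of 8 degrees (1.0 is 8 degrees). In form: dx dy dz rx ry rz; .... A call has exactly 5 rows; each row is the pose to reach, as a shift and turn from the pose commanded when the call began, along the tool's axes at that moment; what a row does not reach only later rows make up. A row lasts 1/10 s, in which the tool goes at most 50 mm and 8.59 degrees, less where a joint would pass 70% of its speed; a pose out of reach is approached as far as the arm can. A call with a gripper value outside its range is refused whole. OPENING is the finger opening in mm, from 0 to 94, set as the call begins (- or left out, the last holds). The fingers move at their own pace and stop on an object; the grip force is fixed at half the most. Time passes only in rows, so rows that repeat a pose let the fingers close, or fill a call up. It gives the time, the measured TCP pose, the force and the opening at its end, in the units of the state.
- arm.observe(): the state, without advancing time (a new reading comes with each control period).
- arm.camera(name): name is "scene" or "top" or "wrist"; returns a dict with "image" (420x560x3 uint8, red, green, blue), "mtx" (3x3 intrinsics, pixels), "distortion" ([k1, k2, p1, p2, k3] as OpenCV has them; the pictures are not rectified), "world_to_cam" (4x4, takes a point from world to camera coordinates). Camera axes: x right, y up, looking along -z (the intrinsics and any distortion apply to the point x, -y, -z); pixel columns grow to the right and rows downward; lengths in m; the calibration is good to about 2 mm. A picture is of the moment at which its call begins. There is no depth.
- arm.hand_in(): hands the job in, once; it reports no verdict.
Trained networks look in the newest picture that a camera, given by its name, has taken for a name from the list of things; names that differ only in an ending like _2 or _b are one class to them, and where a whole thing is asked for, a point or a joint stands for the part that bears it (a point fixed in the world has none). Each returns a list of dicts, best first, with "score" (0 to 1); they miss things now and then, are a little off and sometimes report something else, mostly with a low value. They report only what shows in the picture. A call takes as long as a camera call.
- arm.boxes_of(camera, name): "at" ([x, y, z] in m, in world coordinates, good to about 4 mm: the middle of the surface that is visible of it).
- arm.regions_of(camera, name): "region" (420x560 bool, what is visible of it).
- arm.place_of(camera, name): "at" ([x, y, z] in m, in world coordinates, good to about 4 mm: a listed point, or the origin of a listed thing).
The state is a dict: "t": time; "q": joint angles; "joint_vel": joint speeds; "tau": joint torques, N m; "tcp_pos": TCP position; "orientation": TCP orientation; "wrist_force": force on the tool from outside, world axes, zero at the start; "wrist_torque": the same for the moment, N m; "grip_width": finger opening in m.
Only numpy, scipy, OpenCV 4.12 (cv2) and the standard library are available. Lean on these libraries where they do the work, as an engineer would, in place of code of your own. Each camera call takes 0.05 s, during which the arm holds its last target. There are 200 camera calls.

## Working session

There is one attempt and no reset: what is moved stays moved. The work goes in short steps, Python scripts to look and compute and a shell command to move; the robot and the scene stay as the last step left them, time stands still between calls to the robot, and variables do not carry over. Pictures are saved under pics/ and viewed, about 8 in all and at most 12, crops included, and the job is handed in when it is done.

```bash
ls; mkdir -p pics
cat > h.py <<'E'
import numpy as np, cv2
from bench import arm
def snap(c,name):
    d=arm.camera(c); cv2.imwrite(f'pics/{name}.png',d['image'][:,:,::-1]); return d
def proj(d,p):
    p=np.atleast_2d(p); c=(d['world_to_cam']@np.c_[p,np.ones(len(p))].T).T[:,:3]
    c=c*[1,-1,-1]
    return cv2.projectPoints(c,np.zeros(3),np.zeros(3),np.array(d['mtx'],float),np.array(d['distortion'],float))[0][:,0]
E
python3 - <<'E'
from h import *
np.set_printoptions(precision=4,suppress=True)
for c in('scene','top'):
    d=snap(c,c+'0'); d['world_to_cam']=np.array(d['world_to_cam'])
    for n in('stand','scale_mark','rest_hinge','rest_handle','rest_seat','dock','tablet','tablet_top','mug','lemon','tomato','teaspoon'):
        r=arm.place_of(c,n)
        print(c,n,[(np.round(x['at'],4),round(x['score'],2)) for x in r[:2]])
print(arm.observe())
a=cv2.imread('pics/scene0.png');b=cv2.imread('pics/top0.png')
E
```

```text
pics
scene stand [(array([ 0.4625, -0.1645,  0.0018]), 0.67)]
scene scale_mark [(array([ 0.394 , -0.1459,  0.0761]), 0.93)]
scene rest_hinge [(array([ 0.47  , -0.1392,  0.0398]), 0.68)]
scene rest_handle [(array([ 0.6649,  0.2032, -0.0013]), 0.68), (array([ 0.396 , -0.2375,  0.0543]), 0.63)]
scene rest_seat [(array([ 0.4719, -0.1402,  0.0449]), 0.55)]
scene dock [(array([ 0.4626,  0.2389, -0.001 ]), 0.83)]
scene tablet [(array([0.4579, 0.2404, 0.0101]), 0.83), (array([ 0.4705, -0.1395,  0.0402]), 0.63)]
scene tablet_top [(array([0.4598, 0.2372, 0.1523]), 0.75)]
scene mug [(array([ 0.4229,  0.0512, -0.0015]), 0.88)]
scene lemon [(array([ 0.395 , -0.2387,  0.0558]), 0.72), (array([ 0.5787, -0.3249,  0.0009]), 0.47)]
scene tomato [(array([0.6649, 0.2012, 0.0014]), 0.71)]
scene teaspoon [(array([0.3516, 0.2589, 0.0028]), 0.6)]
top stand [(array([ 0.4634, -0.1646, -0.0004]), 0.66), (array([0.4562, 0.2427, 0.1464]), 0.34)]
top scale_mark []
top rest_hinge [(array([ 0.4706, -0.1399,  0.0404]), 0.58)]
top rest_handle [(array([ 0.3964, -0.2428,  0.0542]), 0.88)]
top rest_seat [(array([ 0.4689
[... 295 characters left out ...]
ray([ 0.5809, -0.3234, -0.0008]), 0.82)]
top tomato [(array([ 0.665 ,  0.2076, -0.002 ]), 0.8)]
top teaspoon [(array([ 0.3497,  0.262 , -0.0026]), 0.42)]
{'t': 1.3, 'q': array([-81.5939,  14.0429,  89.2563,   0.    ,  76.702 ,  -9.9752]), 'joint_vel': array([-0.016 ,  0.0513,  0.0747,  0.0248,  0.0396,  0.0137]), 'tau': array([ -0.0004, -41.5828, -31.4871,   0.0686,   0.0289,  -0.    ]), 'tcp_pos': array([ 0.205 , -0.6168,  0.2304]), 'orientation': array([[ 0.3153, -0.949 , -0.    ],
       [-0.949 , -0.3153,  0.    ],
       [-0.    , -0.    , -1.    ]]), 'wrist_force': array([-0.9473,  0.3116, -0.0558]), 'wrist_torque': array([ 0.0591, -0.0277, -0.0374]), 'grip_width': 0.09363873353855577}
```

View pics/scene0.png

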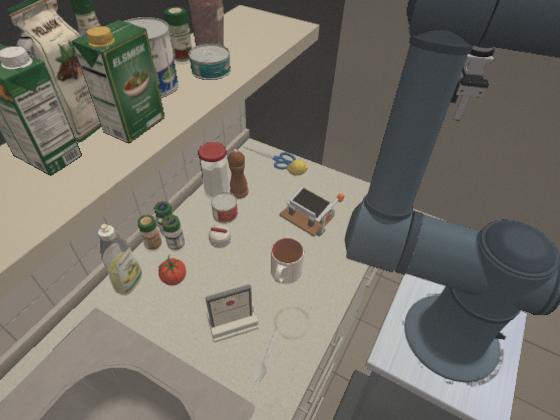

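View pics/top0.png

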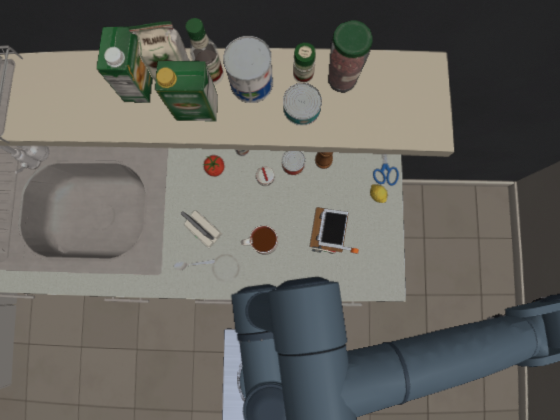

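The scene view shows the stand at (310,208) with its grip at (340,197), the mug at (287,260) and the tablet in its dock at (231,310), screen towards the camera. The top view agrees. From the network points the rest starts near 10° and the stand's x axis points at about -100° in the world. I'm going to the grip first.

```bash
cat >> h.py <<'E'
from scipy.spatial.transform import Rotation as R
np.set_printoptions(precision=4,suppress=True)
def go(p,Rt,s=None):
    """shift/turn in units from the current tool to pose"""
    s=s or arm.observe(); O=np.array(s['orientation'])
    d=O.T@(np.array(p)-s['tcp_pos'])/.04; w=R.from_matrix(O.T@Rt).as_rotvec(degrees=True)/8
    print('rows',np.round(np.r_[d,w],3)); return d,w
def tool(z,x):
    z=np.array(z,float)/np.linalg.norm(z); x=np.array(x,float); x-=z*(x@z); x/=np.linalg.norm(x)
    return np.c_[x,np.cross(z,x),z]
E
python3 -c "
from h import *
go([.396,-.24,.20],tool([0,0,-1],[.985,-.174,0]))"
python3 -m inch '-0.8 -0.8 0 0 0 -0.8;-1.8 -1.8 0 0 0 -1.8;-2.7 -2.7 0 0 0 -2.8;-3.5 -3.5 0.1 0 0 -3.6;-4 -4 0.2 0 0 -4.2' 94
```

```text
rows [-7.434 -7.503  0.761 -0.     0.    -7.7  ]
t: 1.8
tcp_pos: [0.3074, -0.412, 0.2225]
orientation: [[0.791, -0.612, 0.001], [-0.612, -0.791, -0.0], [0.0, -0.0, -1.0]]
wrist_force: [0.4, 0.2, 0.1]
grip_width: 0.0942
```

```bash
python3 -c "
from h import *
go([.396,-.24,.20],tool([0,0,-1],[.985,-.174,0]))"
```

```text
rows [-0.878 -4.756  0.564 -0.    -0.004 -3.462]
```

```bash
python3 -m inch '-0.2 -1 0.1 0 0 -0.8;-0.4 -2.1 0.25 0 0 -1.7;-0.6 -3.2 0.4 0 0 -2.5;-0.8 -4.2 0.5 0 0 -3.2;-0.88 -4.75 0.56 0 0 -3.46' 60
python3 - <<'E'
from h import *
print(arm.observe()['tcp_pos'])
d=snap('wrist','w1')
for n in('rest_handle','rest_hinge','rest_seat','scale_mark','stand'):
    print(n,[(np.round(x['at'],4),round(x['score'],2)) for x in arm.place_of('wrist',n)[:2]])
print('cam',np.linalg.inv(d['world_to_cam'])[:3])
# tablet fit
from scipy.optimize import minimize
ms={}
for c in('scene','top'):
    e=arm.camera(c); r=arm.regions_of(c,'tablet')
    for q in r[:2]: 
        ys,xs=np.nonzero(q['region']); print(c,q['score'],xs.min(),xs.max(),ys.min(),ys.max(),len(xs))
    np.save('pics/m_'+c,r[0]['region'] if r else np.zeros(1)); np.savez('pics/c_'+c,**e)
E
```

```text
t: 2.3
tcp_pos: [0.3963, -0.2406, 0.1998]
orientation: [[0.985, -0.175, 0.0], [-0.175, -0.985, 0.0], [-0.0, -0.0, -1.0]]
wrist_force: [-0.1, -0.5, -0.2]
grip_width: 0.0605
[ 0.3963 -0.2406  0.1998]
rest_handle [(array([ 0.3947, -0.2397,  0.0585]), 0.9)]
rest_hinge [(array([ 0.4704, -0.1406,  0.0426]), 0.81)]
rest_seat [(array([ 0.4689, -0.1448,  0.0475]), 0.84)]
scale_mark [(array([ 0.3953, -0.1503,  0.0849]), 0.83)]
stand [(array([ 0.4624, -0.1704,  0.0003]), 0.6)]
cam [[ 0.9844  0.1695  0.0464  0.4096]
 [-0.1757  0.9488  0.2626 -0.1641]
 [ 0.0005 -0.2667  0.9638  0.354 ]]
scene 0.85 206 251 285 327 1376
top 0.77 181 212 211 239 244
top 0.18 309 348 207 252 1373
```

View pics/w1.png

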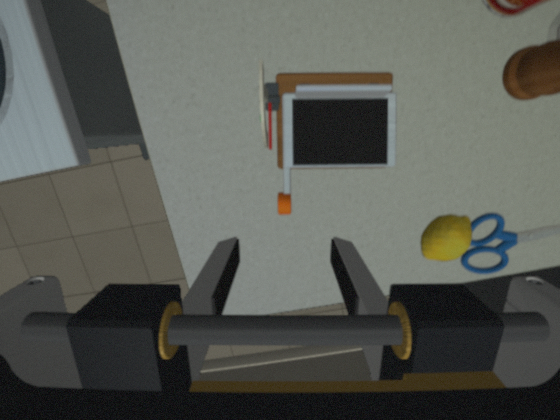

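The wrist view shows the grip at (285,203), the plate edges nearly parallel to the picture's x axis, and the red pointer at (268,125) beside the scale. Next I fit the stand and tablet poses.

```bash
cat >> h.py <<'E'
def stand(hx,hy,psi,th):
    xs=np.array([np.cos(psi),np.sin(psi),0]);ys=np.array([-np.sin(psi),np.cos(psi),0]);z=np.array([0,0,1.])
    H=np.array([hx,hy,.042]); rx=np.cos(th)*xs+np.sin(th)*z; rz=-np.sin(th)*xs+np.cos(th)*z
    f=lambda v:H+(v[0]*rx+v[1]*ys+v[2]*rz)/1e3
    return dict(H=H,xs=xs,ys=ys,rx=rx,rz=rz,f=f,handle=f([112,-57,-8]),seat=f([6,0,4.5]),
      mark=H+.023*xs-.075*ys+.0398*z,stand=H+.028*xs-.042*z)
E
cat > fit.py <<'E'
from h import *
from scipy.optimize import least_squares,minimize
ob=dict(handle=[[.396,-.2375,.0543],[.3964,-.2428,.0542],[.3947,-.2397,.0585]],H=[[.47,-.1392,.0398],[.4706,-.1399,.0404],[.4704,-.1406,.0426]],
 seat=[[.4719,-.1402,.0449],[.4689,-.142,.0473],[.4689,-.1448,.0475]],mark=[[.394,-.1459,.0761],[.3953,-.1503,.0849]],stand=[[.4625,-.1645,0],[.4634,-.1646,0],[.4624,-.1704,0]])
im=cv2.imread('pics/w1.png');d=arm.camera('wrist');d['world_to_cam']=np.array(d['world_to_cam'])
def f(p):
    S=stand(*p); return np.concatenate([(np.array(v)-S[k]).ravel() for k,v in ob.items()])
r=least_squares(f,[.47,-.14,-1.75,.2]);p=r.x;S=stand(*p)
print(p,np.degrees(p[2:]),'rms mm',1e3*np.sqrt(np.mean(r.fun**2)),S['handle'])
pts=[S['f'](v) for v in([0,-58,4],[0,58,4],[75,58,4],[75,-58,4],[112,-57,-8])]
q=proj(d,pts);print(q)
hsv=cv2.cvtColor(im,cv2.COLOR_BGR2HSV);m=cv2.inRange(hsv,(5,180,150),(18,255,255));ys,xs=np.nonzero(m[180:225,260:310]);print('orange',xs.mean()+260,ys.mean()+180)
# tablet silhouettes
ms={}
for c in('scene','top'):
    e=dict(np.load(f'pics/c_{c}.npz')); ms[c]=(np.load(f'pics/m_{c}.npy').astype(np.uint8),e)
def box(x,y,a,z0=.040,z1=.147):
    X=np.array([np.cos(a),np.sin(a),0]);Y=np.array([-np.sin(a),np.cos(a),0])
    return [np.array([x,y,z])+i*.005*X+j*.05*Y for i in(-1,1) for j in(-1,1) for z in(z0,z1)]
def cost(p):
    s=0
    for c,(m,e) in ms.items():
        q=proj(e,box(*p)); h=cv2.convexHull((q*16).astype(np.int32))
        k=np.zeros(m.shape,np.uint8);cv2.fillConvexPoly(k,h,1,shift=4)
        s+=1-(k&m).sum()/(k|m).sum()
    return s
best=min((minimize(cost,[.459,.239,a],method='Nelder-Mead',options=dict(initial_simplex=np.array([[.459,.239,a],[.464,.239,a],[.459,.244,a],[.459,.239,a+.2]]))) for a in np.radians([-150,-130,-110,-90,-70,-50])),key=lambda r:r.fun)
print(best.x,np.degrees(best.x[2]),best.fun)
E
python3 fit.py
```

```text
[ 0.4701 -0.1388 -1.7388  0.1928] [-99.6246  11.0451] rms mm 2.0927725704556206 [ 0.3953 -0.2392  0.0556]
[[281.2261  88.4142]
 [397.1939  87.3201]
 [396.7651 162.7051]
 [282.386  164.1742]
 [283.9865 200.2291]]
orange 283.8677685950413 206.98347107438016
[ 0.4597  0.238  -0.7227] -41.409343685506435 0.2722726547146458
```

```bash
python3 -m inch '-0.04 0 0.8 0 0 0;-0.04 0 1.8 0 0 0;-0.04 0 2.7 0 0 0;-0.04 0 3.3 0 0 0;-0.04 0 3.47 0 0 0' 60
python3 -m inch '0 0 0 0 0 0;0 0 0 0 0 0;0 0 0 0 0 0;0 0 0 0 0 0;0 0 0 0 0 0' 8
python3 - <<'E'
from h import *
s=arm.observe();print(s['tcp_pos'],s['wrist_force'],s['grip_width'])
d=snap('wrist','w2')
E
```

```text
t: 3.35
tcp_pos: [0.3923, -0.2416, 0.0585]
orientation: [[0.984, -0.18, -0.004], [-0.18, -0.984, 0.004], [-0.005, -0.003, -1.0]]
wrist_force: [-0.3, -0.0, 0.2]
grip_width: 0.0599
t: 3.85
tcp_pos: [0.3945, -0.2433, 0.0621]
orientation: [[0.984, -0.179, 0.001], [-0.179, -0.984, -0.001], [0.001, 0.001, -1.0]]
wrist_force: [-0.8, -0.1, -0.0]
grip_width: 0.0233
[ 0.3945 -0.2433  0.0621] [-0.7631 -0.1268 -0.0157] 0.0232719782550645
```

View pics/w2.png

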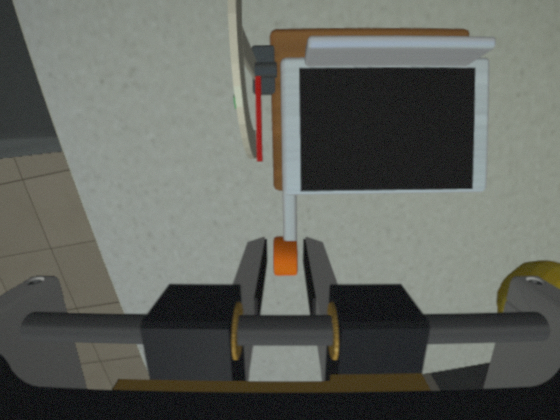

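The grip lies between the closing fingers at (285,255). I'll finish closing.

```bash
python3 -m inch '0 0 0 0 0 0;0 0 0 0 0 0;0 0 0 0 0 0;0 0 0 0 0 0;0 0 0 0 0 0' 5
python3 - <<'E'
from h import *
s=arm.observe();print(s['tcp_pos'],s['wrist_force'],s['grip_width'])
# arc waypoints from measured pose: shifts (tool units) for grip displacement
S0=stand(.4701,-.1405,-1.7388,.19)
for th0 in(9,11):
  a=stand(.4701,-.1405,-1.7388,np.radians(th0))['handle'];print(th0,a)
  for t in np.arange(15,66,5):
    b=stand(.4701,-.1405,-1.7388,np.radians(t))['handle']
    print(t,np.round(np.array(s['orientation']).T@(b-a)/.04,3))
E
```

```text
t: 4.4
tcp_pos: [0.3947, -0.2432, 0.0617]
orientation: [[0.984, -0.18, 0.001], [-0.179, -0.984, -0.001], [0.002, 0.0, -1.0]]
wrist_force: [5.1, 0.9, 2.6]
grip_width: 0.0135
[ 0.3947 -0.2432  0.0617] [5.0773 0.8687 2.6254] 0.013497041699276582
9 [ 0.3952 -0.2413  0.0516]
15 [-0.    -0.04  -0.291]
20 [-0.    -0.097 -0.529]
25 [-0.001 -0.174 -0.762]
30 [-0.002 -0.272 -0.986]
35 [-0.003 -0.388 -1.202]
40 [-0.004 -0.523 -1.406]
45 [-0.006 -0.675 -1.598]
50 [-0.008 -0.843 -1.776]
55 [-0.01  -1.026 -1.939]
60 [-0.012 -1.223 -2.085]
65 [-0.014 -1.431 -2.213]
11 [ 0.3953 -0.2409  0.0555]
15 [-0.    -0.03  -0.194]
20 [-0.    -0.087 -0.432]
25 [-0.001 -0.164 -0.664]
30 [-0.002 -0.261 -0.889]
35 [-0.003 -0.378 -1.104]
40 [-0.004 -0.513 -1.309]
45 [-0.006 -0.665 -1.501]
50 [-0.008 -0.833 -1.679]
55 [-0.01  -1.016 -1.841]
60 [-0.012 -1.213 -1.987]
65 [-0.014 -1.421 -2.116]
```

```bash
python3 -m inch '0 -0.03 -0.2 0 0 0;0 -0.09 -0.43 0 0 0;0 -0.16 -0.66 0 0 0;0 -0.26 -0.89 0 0 0;0 -0.26 -0.89 0 0 0' 5
python3 - <<'E'
from h import *
s=arm.observe()
for th0 in(30,):
  a=stand(.4701,-.1405,-1.7388,np.radians(th0))['handle']
  print(s['tcp_pos']-a)
  for t in np.arange(35,66,5):
    b=stand(.4701,-.1405,-1.7388,np.radians(t))['handle']
    print(t,np.round(np.array(s['orientation']).T@(b-a)/.04,3))
E
```

```text
t: 4.9
tcp_pos: [0.3965, -0.2324, 0.0972]
orientation: [[0.984, -0.179, 0.002], [-0.179, -0.984, -0.0], [0.002, 0.0, -1.0]]
wrist_force: [4.9, 2.0, 0.8]
grip_width: 0.0139
[-0.0005 -0.0018  0.0062]
35 [-0.001 -0.117 -0.215]
40 [-0.002 -0.251 -0.42 ]
45 [-0.004 -0.403 -0.612]
50 [-0.006 -0.572 -0.79 ]
55 [-0.007 -0.755 -0.952]
60 [-0.01  -0.951 -1.098]
65 [-0.012 -1.16  -1.226]
```

```bash
python3 -m inch '0 -0.12 -0.22 0 0 0;0 -0.3 -0.5 0 0 0;0 -0.5 -0.72 0 0 0;0 -0.7 -0.9 0 0 0;0 -0.85 -1.03 0 0 0' 5
python3 -m inch '0 0 0 0 0 0;0 0 0 0 0 0;0 0 0 0 0 0;0 0 0 0 0 0;0 0 0 0 0 0'
cat > meas.py <<'E'
from h import *
import sys
s=arm.observe();print(s['tcp_pos'],s['wrist_force'],s['grip_width'])
for c in('wrist','scene','top'):
    d=snap(c,sys.argv[1]+c)
    for n in('rest_handle','scale_mark','rest_hinge'):
        print(c,n,[(np.round(x['at'],4),round(x['score'],2)) for x in arm.place_of(c,n)[:1]])
    if c=='wrist':
        for t in(50,55,60,65):
            S=stand(.4701,-.1405,-1.7388,np.radians(t));u=np.cos(np.radians(t))*S['xs']+np.array([0,0,np.sin(np.radians(t))])
            print(t,proj(d,[S['handle'],S['H']+.046*u-.075*S['ys']]).round(1).tolist())
im=cv2.imread(f'pics/{sys.argv[1]}wrist.png'); y0,x0=int(sys.argv[2]),int(sys.argv[3])
cv2.imwrite(f'pics/{sys.argv[1]}crop.png',cv2.resize(im[y0:y0+150,x0:x0+200],None,fx=4,fy=4,interpolation=cv2.INTER_CUBIC))
E
python3 meas.py a 60 170
```

```text
t: 5.4
tcp_pos: [0.4019, -0.1998, 0.1375]
orientation: [[0.984, -0.179, 0.0], [-0.179, -0.984, -0.003], [0.001, 0.003, -1.0]]
wrist_force: [6.3, -4.5, -8.4]
grip_width: 0.014
t: 5.9
tcp_pos: [0.4021, -0.1992, 0.138]
orientation: [[0.984, -0.18, 0.0], [-0.18, -0.984, 0.0], [0.0, -0.0, -1.0]]
wrist_force: [5.2, 1.5, -0.3]
grip_width: 0.0136
[ 0.4021 -0.1992  0.138 ] [ 5.2413  1.539  -0.3465] 0.0135962226508637
wrist rest_handle [(array([ 0.3972, -0.2051,  0.1322]), 0.67)]
wrist scale_mark [(array([ 0.3897, -0.1511,  0.0874]), 0.72)]
wrist rest_hinge [(array([ 0.4676, -0.1382,  0.0432]), 0.92)]
50 [[285.7, 268.4], [260.6, 181.8]]
55 [[285.5, 262.5], [260.2, 178.1]]
60 [[285.4, 254.7], [259.8, 174.0]]
65 [[285.2, 244.9], [259.4, 169.5]]
scene rest_handle [(array([ 0.3998, -0.2019,  0.1218]), 0.58)]
scene scale_mark [(array([ 0.3933, -0.1503,  0.0778]), 0.89)]
scene rest_hinge [(array([ 0.4708, -0.1401,  0.0432]), 0.88)]
top rest_handle [(array([ 0.4035, -0.2065,  0.1232]), 0.67)]
top scale_mark [(array([ 0.3925, -0.1484,  0.0816]), 0.8)]
top rest_hinge [(array([ 0.4708, -0.1356,  0.0426]), 0.92)]
```

View pics/awrist.png

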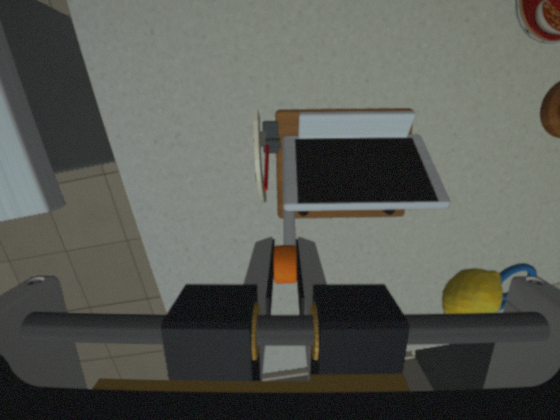

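The orange grip is at (285,264) and the pointer at (267,167). The chord of the TCP's arc (known radius 112.3 mm) gives a rest angle of about 57.4°. I'll move the last 2.6°.

```bash
python3 -m inch '0 -0.04 -0.03 0 0 0;0 -0.08 -0.055 0 0 0;0 -0.105 -0.075 0 0 0;0 -0.105 -0.075 0 0 0;0 -0.105 -0.075 0 0 0' 5
python3 -m inch '0 0 0 0 0 0;0 0 0 0 0 0;0 0 0 0 0 0;0 0 0 0 0 0;0 0 0 0 0 0'
python3 - <<'E'
from h import *
P=np.array([[.3947,-.2432,.0617],[.3965,-.2324,.0972],[.4021,-.1992,.1380],arm.observe()['tcp_pos']])
xs=np.array([-.167,-.986,0]);u=np.c_[P@xs,P[:,2]];print(P[3])
for i in range(3):
    c=u[3]-u[i];L=np.hypot(*c);D=np.degrees(2*np.arcsin(L/.2246));m=np.degrees(np.arctan2(-c[0],c[1]))
    print(i,D,m+4.09-D/2,m+4.09+D/2)
E
```

```text
t: 7.0
tcp_pos: [0.4026, -0.196, 0.1404]
orientation: [[0.984, -0.179, -0.0], [-0.179, -0.984, -0.002], [0.0, 0.002, -1.0]]
wrist_force: [5.6, -4.3, -7.7]
grip_width: 0.0135
t: 7.5
tcp_pos: [0.4026, -0.196, 0.1405]
orientation: [[0.984, -0.179, -0.0], [-0.179, -0.984, -0.002], [0.0, 0.002, -1.0]]
wrist_force: [5.6, -4.8, -7.9]
grip_width: 0.0139
[ 0.4026 -0.196   0.1405]
0 48.45430891291489 11.152368744403258 59.606677657318144
1 29.335650460428965 29.899208984003174 59.23485944443214
2 2.0789761753475187 55.90091997507756 57.97989615042508
```

```bash
python3 -m inch '0 0 0 0 0 0;0 0 0 0 0 0;0 0 0 0 0 0;0 0 0 0 0 0;0 0 0 0 0 0' 44
python3 -m inch '0 0 -0.4 0 0 0;0 0 -1 0 0 0;0 0 -1.7 0 0 0;0 0 -2.2 0 0 0;0 0 -2.5 0 0 0'
python3 - <<'E'
from h import *
print(arm.observe()['q'])
go([.36,-.16,.2],tool([.26,0,-.966],[0,1,0]))
E
```

```text
t: 8.0
tcp_pos: [0.4026, -0.195, 0.141]
orientation: [[0.984, -0.18, -0.0], [-0.18, -0.984, 0.0], [-0.001, -0.0, -1.0]]
wrist_force: [0.1, -0.0, -0.7]
grip_width: 0.0439
t: 8.5
tcp_pos: [0.4033, -0.1955, 0.243]
orientation: [[0.984, -0.179, 0.002], [-0.179, -0.984, -0.002], [0.002, 0.001, -1.0]]
wrist_force: [0.3, -0.6, -1.0]
grip_width: 0.0439
[-40.4113 -15.2349 116.9701  -0.0073  78.1186 -30.0733]
rows [ -1.226  -0.68    1.072  -1.354   1.645 -12.461]
```

```bash
python3 -m inch '-0.3 -0.2 0 0 0 -1;-0.6 -0.4 0 0 0 -2;-0.9 -0.5 0 0 0 -3;-1.2 -0.6 0 0 0 -4;-1.2 -0.7 0 0 0 -5'
python3 -m inch '0 0 0 0 0 -1;0 0 0 0 0 -2;0 0 0 0 0 -3;0 0 0 0 0 -4;0 0 0 0 0 -5'
python3 -c "
from h import *
print(arm.observe()['q'])
go([.36,-.16,.2],tool([.26,0,-.966],[0,1,0]))"
```

```text
t: 9.0
tcp_pos: [0.3596, -0.1583, 0.2404]
orientation: [[0.866, 0.499, -0.001], [0.499, -0.866, 0.001], [-0.001, -0.001, -1.0]]
wrist_force: [0.4, -0.5, -0.1]
grip_width: 0.0439
t: 9.5
tcp_pos: [0.3603, -0.1587, 0.2405]
orientation: [[0.342, 0.94, -0.001], [0.94, -0.342, 0.001], [0.0, -0.001, -1.0]]
wrist_force: [0.6, 0.8, 0.5]
grip_width: 0.0441
[ -40.388   -24.1796  123.8663   -0.0046   80.3886 -110.3769]
rows [-0.033  0.005  1.012 -1.872  0.325 -2.487]
```

```bash
python3 -m inch '0 0 0.2 -0.4 0.1 -0.6;0 0 0.4 -0.9 0.2 -1.2;0 0 0.7 -1.4 0.3 -1.9;0 0 1 -1.87 0.3 -2.5;0 0 1 -1.87 0.3 -2.5'
python3 - <<'E'
from h import *
d=snap('wrist','b'); S=stand(.4701,-.1405,-1.7388,1.0)
q=proj(d,[S['mark']])[0];print(q)
y0=int(np.clip(q[1]-75,0,270));x0=int(np.clip(q[0]-100,0,360))
cv2.imwrite('pics/bcrop.png',cv2.resize(d['image'][y0:y0+150,x0:x0+200,::-1],None,fx=4,fy=4,interpolation=cv2.INTER_CUBIC))
E
```

```text
t: 10.0
tcp_pos: [0.3588, -0.1579, 0.1984]
orientation: [[0.006, 0.966, 0.257], [1.0, -0.006, -0.003], [-0.001, 0.257, -0.966]]
wrist_force: [0.5, 0.3, 1.0]
grip_width: 0.0442
[292.5141 213.0655]
```

View pics/bcrop.png

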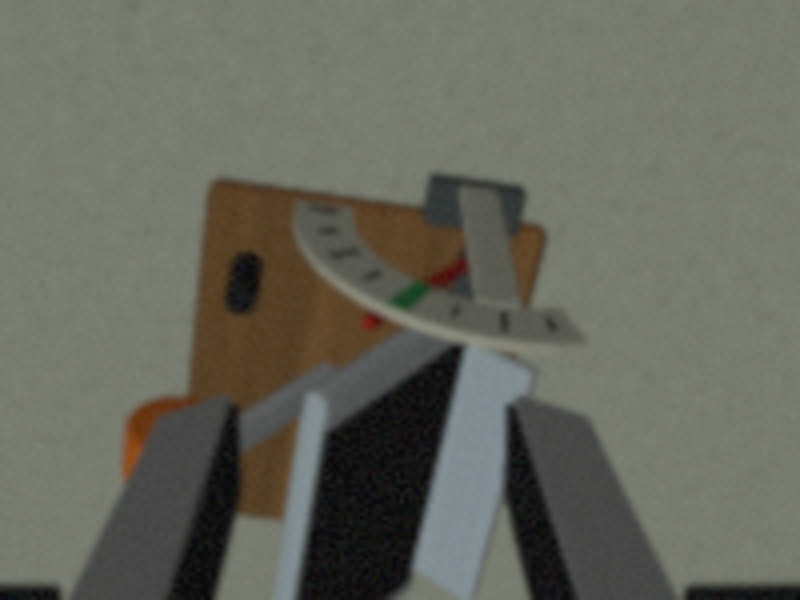

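The crop shows the red pointer's ends at (450,272) and (370,322). Their line passes through the middle of the green mark at (412,293), so the rest is at 60°. Now for the tablet.

```bash
python3 -c "
from h import *
go([.4597,.238,.25],tool([0,0,-1],[-.75,.66,0]))"
```

```text
rows [ 9.929  2.674 -0.605  1.744  0.814 -6.097]
```

```bash
python3 -m inch '0.3 0.1 -1 0.2 0.1 -0.6;1.2 0.3 -1.2 0.5 0.2 -1.4;2.2 0.6 -1.2 0.7 0.3 -2.2;3.2 0.9 -1.1 0.9 0.4 -2.9;4.2 1.1 -1 1 0.5 -3.5' 60
python3 -c "
from h import *
go([.4597,.238,.25],tool([0,0,-1],[-.75,.66,0]))"
```

```text
t: 10.55
tcp_pos: [0.3948, 0.0108, 0.2522]
orientation: [[-0.471, 0.875, 0.113], [0.882, 0.471, 0.027], [-0.029, 0.112, -0.993]]
wrist_force: [0.5, 0.3, 0.4]
grip_width: 0.06
rows [ 4.247  4.089  0.392  0.76   0.353 -2.554]
```

```bash
python3 -m inch '0.8 0.8 0 0.2 0.1 -0.6;1.6 1.6 0.1 0.4 0.2 -1.2;2.4 2.4 0.2 0.6 0.3 -1.9;3.3 3.2 0.3 0.76 0.35 -2.5;3.7 3.6 0.3 0.76 0.35 -2.55'
python3 -m inch '0 0 0 0 0 0;0 0 0 0 0 0;0 0 0 0 0 0;0 0 0 0 0 0;0 0 0 0 0 0'
python3 - <<'E'
from h import *
s=arm.observe();print(s['tcp_pos'],s['q'])
go([.4597,.238,.25],tool([0,0,-1],[-.75,.66,0]))
d=snap('wrist','c')
for n in('tablet_top','tablet','dock'):
    print(n,[(np.round(x['at'],4),round(x['score'],2)) for x in arm.place_of('wrist',n)[:2]])
a=-.7227;X=np.array([np.cos(a),np.sin(a),0]);Y=np.array([-np.sin(a),np.cos(a),0]);T=np.array([.4597,.238,.147])
print(proj(d,[T+i*.005*X+j*.05*Y for i,j in((-1,-1),(-1,1),(1,1),(1,-1))]))
np.savez('pics/c_w.npz',**d)
E
```

```text
t: 11.05
tcp_pos: [0.4524, 0.2115, 0.2507]
orientation: [[-0.751, 0.66, -0.002], [0.66, 0.751, 0.0], [0.002, -0.001, -1.0]]
wrist_force: [0.1, -0.3, 0.1]
grip_width: 0.0598
t: 11.55
tcp_pos: [0.4516, 0.2068, 0.2508]
orientation: [[-0.748, 0.664, -0.0], [0.664, 0.748, 0.001], [0.001, 0.001, -1.0]]
wrist_force: [0.4, 0.0, -0.4]
grip_width: 0.0598
[0.4516 0.2068 0.2508] [  11.453    -8.0607  110.0892    0.0856   77.9748 -126.9493]
rows [ 0.367  0.719  0.022  0.006 -0.009 -0.033]
tablet_top [(array([0.4634, 0.238 , 0.1498]), 0.72)]
tablet [(array([0.4602, 0.2409, 0.0145]), 0.84)]
dock [(array([0.4566, 0.235 , 0.0018]), 0.9)]
[[305.9359 193.3332]
 [304.3689 290.7286]
 [294.4177 290.7833]
 [294.9403 193.3809]]
```

View pics/c.png

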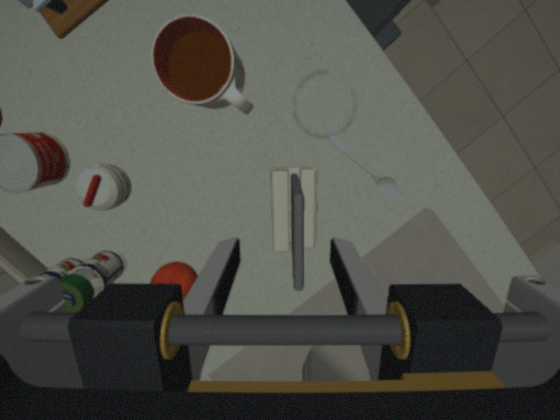

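The wrist picture shows the tablet's top edge from about (297,192) to (299,290), within 2 px of the model. The jaws straddle it and it leans slightly, if at all. I'll get sub-pixel edges.

Run:
```python
from h import *
im=cv2.cvtColor(cv2.imread('pics/c.png'),cv2.COLOR_BGR2GRAY).astype(int);d=dict(np.load('pics/c_w.npz'))
for r in(188,200,215,230,245,260,270,280,286,290,293): print(r,im[r-1:r+2,284:314].mean(0).astype(int))
```

```text
188 [130 129 127 116 107 114  98  65  49  52  55  58  59  60  59  58  61  84
 116 130 131 131 131 131 128 130 130 129 129 125]
200 [131 131 128 117 107 112  97  62  47  50  65  72  76  78  76  75  76  72
  61  62  94 121 130 132 130 129 131 131 130 121]
215 [129 129 129 120 107 105 100  71  49  50  62  72  74  76  76  75  75  69
  62  73 113 129 129 130 129 130 130 130 127 119]
230 [129 128 129 122 112 111 114  83  47  51  61  72  76  77  75  76  72  70
  61  73 115 129 130 131 130 129 128 128 128 116]
245 [128 127 129 124 110  99 101  78  53  48  63  71  75  75  76  74  73  69
  61  73 112 128 127 126 126 128 127 126 124 113]
260 [115 115 113 113 112 114 115 108  78  57  60  67  74  75  76  76  74  70
  61  72 104 117 116 113 115 115 115 116 117 116]
270 [116 116 116 115 115 115 115 112  92  65  62  68  74  74  74  75  75  68
  63  67  99 112 115 115 115 115 115 114 114 115]
280 [116 116 117 118 116 116 114 114 107  85  67  69  73  74  78  75  74  69
  62  66  99 113 115 115 113 112 113 114 115 113]
286 [114 114 114 114 115 115 116 115 109  90  72  72  74  74  75  76  72  71
  67  83 105 115 115 115 114 113 114 114 115 117]
290 [114 114 116 115 114 115 116 116 114 110 106  96  90  90  86  89  89  91
  96 107 112 114 115 114 114 113 114 116 115 113]
293 [116 114 113 113 113 112 114 114 116 116 114 115 115 114 112 115 115 114
 113 116 115 116 117 115 114 113 113 115 113 112]
```

```bash
python3 -m inch '0.2 0.4 0 0 0 0;0.335 0.71 0.5 0 0 0;0.335 0.71 1.4 0 0 0;0.335 0.71 2.3 0 0 0;0.335 0.71 2.97 0 0 0'
python3 -m inch '0 0 0 0 0 0;0 0 0 0 0 0;0 0 0 0 0 0;0 0 0 0 0 0;0 0 0 0 0 0' 
python3 -c "
from h import *
go([.4587,.2385,.132],tool([0,0,-1],[-.75,.66,0]))"
```

```text
t: 12.25
tcp_pos: [0.4593, 0.2377, 0.1297]
orientation: [[-0.749, 0.663, -0.003], [0.663, 0.749, 0.001], [0.003, -0.001, -1.0]]
wrist_force: [0.1, 0.6, 0.5]
grip_width: 0.0601
t: 12.75
tcp_pos: [0.4611, 0.2382, 0.1333]
orientation: [[-0.749, 0.663, 0.002], [0.663, 0.749, 0.002], [0.0, 0.003, -1.0]]
wrist_force: [0.7, 0.1, 0.4]
grip_width: 0.0603
rows [ 0.05  -0.034  0.032  0.02  -0.001 -0.02 ]
```

```bash
python3 -m inch '0 0 0 0 0 0;0 0 0 0 0 0;0 0 0 0 0 0;0 0 0 0 0 0;0 0 0 0 0 0' 3
python3 -m inch '0 0 0 0 0 0;0 0 0 0 0 0;0 0 0 0 0 0;0 0 0 0 0 0;0 0 0 0 0 0' 3
python3 -m inch '0 0 0 0 0 0;0 0 0 0 0 0;0 0 0 0 0 0;0 0 0 0 0 0;0 0 0 0 0 0' 3
```

```text
t: 13.25
tcp_pos: [0.4602, 0.238, 0.1318]
orientation: [[-0.749, 0.663, -0.001], [0.663, 0.749, 0.001], [0.002, 0.001, -1.0]]
wrist_force: [-0.2, -0.0, -0.3]
grip_width: 0.0233
t: 13.75
tcp_pos: [0.4602, 0.2379, 0.1318]
orientation: [[-0.749, 0.663, -0.001], [0.663, 0.749, 0.001], [0.002, 0.001, -1.0]]
wrist_force: [-0.6, 0.3, -0.4]
grip_width: 0.01
t: 14.25
tcp_pos: [0.4602, 0.238, 0.1318]
orientation: [[-0.749, 0.663, -0.001], [0.663, 0.749, 0.001], [0.002, 0.001, -1.0]]
wrist_force: [1.2, -0.2, -0.9]
grip_width: 0.0095
```

```bash
python3 -m inch '0 0 -0.2 0 0 0;0 0 -0.6 0 0 0;0 0 -1.1 0 0 0;0 0 -1.7 0 0 0;0 0 -2.2 0 0 0' 3
python3 -m inch '0 0 -0.4 0 0 0;0 0 -0.8 0 0 0;0 0 -0.9 0 0 0;0 0 -0.9 0 0 0;0 0 -0.9 0 0 0' 3
cat > plan.py <<'E'
from h import *
import sys
back=float(sys.argv[1]);lift=float(sys.argv[2]); th=np.radians(float(sys.argv[3]) if len(sys.argv)>3 else 60)
S=stand(.4701,-.1405,-1.7388,th)
depth=float(sys.argv[4]) if len(sys.argv)>4 else .1198 # TCP above the tablet's lower edge, along the tablet
o=S['seat']+(.005+back)*S['rz']+lift*S['rx']
p=o+depth*S['rx']; Rt=tool(-S['rx'],S['rz'])
print('p',p); go(p,Rt); print(arm.observe()['q'])
E
python3 plan.py .04 .06
```

```text
t: 14.75
tcp_pos: [0.4602, 0.2379, 0.2213]
orientation: [[-0.749, 0.663, -0.0], [0.663, 0.749, 0.002], [0.001, 0.001, -1.0]]
wrist_force: [0.3, -0.4, -1.8]
grip_width: 0.01
t: 15.25
tcp_pos: [0.4598, 0.2377, 0.2549]
orientation: [[-0.749, 0.663, -0.002], [0.663, 0.749, 0.001], [0.003, -0.001, -1.0]]
wrist_force: [-0.6, -1.1, -3.1]
grip_width: 0.0095
p [ 0.4617 -0.1898  0.2277]
rows [-7.12  -7.971  0.668 -1.914  3.406  7.088]
[  14.7185   -5.1173  106.9802    0.0999   78.2502 -123.7948]
```

```bash
python3 -m inch '-0.3 -0.4 0 -0.1 0.2 0.4;-0.8 -0.9 -0.1 -0.2 0.4 0.9;-1.4 -1.5 -0.2 -0.4 0.7 1.4;-2 -2.2 -0.2 -0.6 1 2;-2.6 -3 -0.2 -0.7 1.3 2.6' 3
python3 plan.py .04 .06
```

```text
t: 15.75
tcp_pos: [0.458, 0.0779, 0.2628]
orientation: [[-0.458, 0.888, -0.036], [0.867, 0.455, 0.204], [0.198, 0.062, -0.978]]
wrist_force: [0.5, -0.2, -2.0]
grip_width: 0.01
p [ 0.4617 -0.1898  0.2277]
rows [-6.018 -3.016 -0.509 -1.228  2.1    4.462]
[ -10.751   -12.706   113.4166   11.2245   83.7203 -129.8804]
```

```bash
python3 -m inch '-0.8 -0.4 -0.1 -0.2 0.3 0.6;-1.7 -0.8 -0.2 -0.35 0.6 1.25;-2.6 -1.3 -0.3 -0.5 0.9 1.9;-3.5 -1.7 -0.35 -0.7 1.2 2.6;-4.2 -2.1 -0.35 -0.85 1.45 3.1' 3
python3 plan.py .04 .06
```

```text
t: 16.25
tcp_pos: [0.4615, -0.1099, 0.2381]
orientation: [[-0.037, 0.999, 0.028], [0.909, 0.023, 0.416], [0.415, 0.041, -0.909]]
wrist_force: [0.6, 0.2, -2.5]
grip_width: 0.0098
p [ 0.4617 -0.1898  0.2277]
rows [-1.924 -0.049 -0.594 -0.366  0.651  1.347]
[ -38.3644   -5.1382  111.2811   20.1025   88.5389 -133.2997]
```

```bash
python3 -m inch '-0.5 0 -0.15 -0.1 0.2 0.4;-1 0 -0.3 -0.2 0.4 0.8;-1.5 0 -0.45 -0.3 0.55 1.15;-1.9 -0.05 -0.6 -0.37 0.65 1.35;-1.92 -0.05 -0.6 -0.37 0.65 1.35' 3
python3 -m inch '0 0 0 0 0 0;0 0 0 0 0 0;0 0 0 0 0 0;0 0 0 0 0 0;0 0 0 0 0 0' 3
python3 plan.py .04 .06
python3 - <<'E'
from h import *
d=snap('wrist','e')
S=stand(.4701,-.1405,-1.7388,np.radians(60))
s=arm.observe();O=np.array(s['orientation']);B=s['tcp_pos']+O@[0,0,.1198]
print('tablet bottom corners',proj(d,[B+O@[.005,j*.05,0] for j in(-1,1)]),'seat ends',proj(d,[S['f']([6,j,4.5]) for j in(-45,45)]),
 'plate top',proj(d,[S['f']([75,j,4]) for j in(-58,58)]),'ledge',proj(d,[S['f']([6,j,30]) for j in(-45,45)]))
for c in('wrist','scene'):
    if c=='scene': arm.camera(c)
    for n in('tablet','rest_seat','rest_hinge'): print(c,n,[(np.round(x['at'],4),round(x['score'],2)) for x in arm.place_of(c,n)[:1]])
print(B)
E
```

```text
t: 16.75
tcp_pos: [0.4619, -0.1892, 0.2276]
orientation: [[0.144, 0.986, 0.083], [0.854, -0.166, 0.492], [0.499, -0.0, -0.866]]
wrist_force: [0.0, 0.9, -2.2]
grip_width: 0.0097
t: 17.25
tcp_pos: [0.4627, -0.1872, 0.2293]
orientation: [[0.139, 0.987, 0.083], [0.856, -0.162, 0.492], [0.499, 0.002, -0.867]]
wrist_force: [0.6, -0.2, -1.5]
grip_width: 0.0097
p [ 0.4617 -0.1898  0.2277]
rows [-0.081 -0.013  0.002 -0.005  0.012  0.041]
[ -47.3049    1.4373  107.0066   23.2174   90.8759 -131.6594]
tablet bottom corners [[290.0205 159.6932]
 [289.5761 257.7514]] seat ends [[243.0242 158.1605]
 [245.4322 232.4375]] plate top [[231.2694 151.0716]
 [236.3505 268.1121]] ledge [[265.339  158.2463]
 [266.2572 232.5644]]
wrist tablet [(array([ 0.4729, -0.1253,  0.1282]), 0.89)]
wrist rest_seat [(array([ 0.4745, -0.1406,  0.0475]), 0.63)]
wrist rest_hinge [(array([ 0.4673, -0.1402,  0.0436]), 0.71)]
scene tablet [(array([ 0.471 , -0.1229,  0.1239]), 0.62)]
scene rest_seat [(array([ 0.4717, -0.1357,  0.0488]), 0.97)]
scene rest_hinge [(array([ 0.4699, -0.1426,  0.04  ]), 0.76)]
[ 0.4726 -0.1284  0.1255]
```

View pics/e.png

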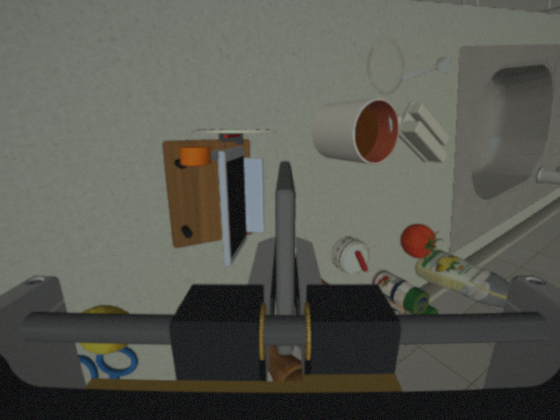

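The picture shows the tablet edge-on at column 285, its lower corner at (285,163). The plate's top edge runs (224,150)–(228,263) and the ledge's right edge is at column 263, rows 158–232. I'll compare these with the model at several angles.

Run:
```python
from h import *
d=arm.camera('wrist'); im=cv2.imread('pics/e.png'); g=cv2.cvtColor(im,cv2.COLOR_BGR2GRAY)
for t in(56,58,60,62,64):
    S=stand(.4701,-.1405,-1.7388,np.radians(t))
    print(t,proj(d,[S['f'](v) for v in([75,58,4],[75,58,-4],[75,-58,4],[75,-58,-4],[6,0,30.5],[0,0,30.5],[112,-57,-8])]).round(0).tolist())
for r in(170,195,220): print(r,g[r-1:r+2,212:272].mean(0).astype(int))
for r in(250,258,262,266): print(r,g[r,215:250])
m=cv2.inRange(cv2.cvtColor(im,cv2.COLOR_BGR2HSV),(5,180,100),(18,255,255));ys,xs=np.nonzero(m[130:175,165:225]);print('orange',xs.min()+165,xs.max()+165,xs.mean()+165,ys.mean()+130)
```

```text
56 [[232.0, 268.0], [224.0, 268.0], [226.0, 151.0], [217.0, 151.0], [266.0, 197.0], [267.0, 196.0], [198.0, 156.0]]
58 [[234.0, 268.0], [226.0, 268.0], [229.0, 151.0], [220.0, 151.0], [266.0, 197.0], [267.0, 196.0], [203.0, 156.0]]
60 [[237.0, 268.0], [229.0, 268.0], [232.0, 151.0], [223.0, 151.0], [267.0, 197.0], [267.0, 196.0], [208.0, 156.0]]
62 [[239.0, 268.0], [232.0, 268.0], [235.0, 151.0], [226.0, 151.0], [267.0, 196.0], [267.0, 195.0], [213.0, 156.0]]
64 [[242.0, 268.0], [234.0, 268.0], [238.0, 151.0], [229.0, 151.0], [267.0, 196.0], [267.0, 195.0], [218.0, 156.0]]
170 [ 70  70  71  74  73  84 113 129 136 137 140 136 130 107  68  30  19  17
  22  16  17  19  18  17  18  17  15  22  14  18  19  53 100 130 139 140
 138 138 137 139 138 139 138 140 139 138 137 142 140 133 120 114 118 121
 121 121 123 121 121 122]
195 [ 71  71  70  71  73  75  75  89 114 131 138 137 135 131 118  82  42  15
  13  16  21  16  16  17  19  20  18  15  19  15  18  18  58 107 132 140
 139 136 140 138 139 139 138 139 138 138 138 139 141 139 131 114 115 121
 122 121 121 122 121 120]
220 [ 73  72  73  69  
[... 166 characters left out ...]
39 139 140 139 141 138 122 115 118
 122 122 123 121 120 122]
250 [121 123 123 120 122 119 119 110 120 132 134 136 135 129 114  77  41  18
  18  24  34  51  64  78  86 104 115 121 123 123 121 121 118 120 124]
258 [122 121 122 121 125 122 124 124 125 128 136 133 137 132 128 103  81  76
  77  87 101 118 121 122 120 123 121 122 118 121 121 122 122 122 123]
262 [123 123 120 122 120 122 119 118 119 124 130 134 136 133 128 110  93  94
 112 117 121 121 123 119 121 118 122 119 122 120 123 124 124 123 119]
266 [121 120 120 123 120 119 121 121 121 119 121 122 122 119 115 118 116 119
 121 118 113 118 116 124 120 122 123 122 121 120 125 123 123 121 124]
orange 179 208 193.6704761904762 155.64761904761906
```

Taking the seat line as a reference, the plate rim and the grip suggest about 55–56°, not 60°. In the scale crop the pointer runs behind the arc, so parallax could fake up to 5°. I'll check this properly before seating the tablet.

Run:
```python
from h import *
d=arm.camera('wrist'); s=arm.observe(); W=np.array(d['world_to_cam'])
def T(p,O): M=np.eye(4);M[:3,:3]=O;M[:3,3]=p;return M
C=W@T(s['tcp_pos'],np.array(s['orientation']))  # tool->cam
Ob=np.array([[.006,.966,.257],[1,-.006,-.003],[-.001,.257,-.966]]);u,_,v=np.linalg.svd(Ob)
db=dict(d);db['world_to_cam']=C@np.linalg.inv(T([.3588,-.1579,.1984],u@v))
for t in(52,54,56,58,60,62):
    S=stand(.4701,-.1405,-1.7388,np.radians(t))
    a=np.radians(t);r=lambda R,y:S['H']+R/1e3*(np.cos(a)*S['xs']+[0,0,np.sin(a)])+y/1e3*S['ys']
    q=proj(db,[S['handle'],S['f']([75,-58,4]),S['f']([75,-58,-4]),S['f']([0,-58,4]),r(46,-75),S['mark'],r(58,-70),r(58,-67)])
    print(t,((q-[192,138])*4).round(0).tolist())
S=stand(.4701,-.1405,-1.7388,1.)
print('ticks r54/38 at 0..90:',[( (proj(db,[S['H']+R*(np.cos(a)*S['xs']+[0,0,np.sin(a)])-.075*S['ys'] for R in(.054,.040)])-[192,138])*4).round(0).tolist() for a in np.radians([0,45,60,90,105])])
for c in('wrist','scene','top'):
    if c!='wrist': arm.camera(c)
    print(c,[(n,np.round(x['at'],4),round(x['score'],2)) for n in('rest_handle','scale_mark') for x in arm.place_of(c,n)[:1]])
```

```text
52 [[158.0, 439.0], [308.0, 396.0], [283.0, 380.0], [479.0, 295.0], [381.0, 289.0], [402.0, 300.0], [348.0, 322.0], [346.0, 332.0]]
54 [[169.0, 448.0], [317.0, 401.0], [291.0, 386.0], [480.0, 295.0], [386.0, 292.0], [402.0, 300.0], [354.0, 326.0], [352.0, 336.0]]
56 [[182.0, 457.0], [326.0, 406.0], [299.0, 391.0], [480.0, 295.0], [391.0, 295.0], [402.0, 300.0], [361.0, 329.0], [359.0, 340.0]]
58 [[195.0, 466.0], [336.0, 410.0], [308.0, 396.0], [480.0, 294.0], [396.0, 297.0], [402.0, 300.0], [368.0, 333.0], [366.0, 343.0]]
60 [[208.0, 474.0], [345.0, 415.0], [317.0, 401.0], [480.0, 294.0], [402.0, 300.0], [402.0, 300.0], [375.0, 336.0], [373.0, 346.0]]
62 [[223.0, 483.0], [355.0, 419.0], [326.0, 405.0], [480.0, 294.0], [408.0, 302.0], [402.0, 300.0], [382.0, 339.0], [380.0, 350.0]]
ticks r54/38 at 0..90: [[[288.0, 209.0], [338.0, 216.0]], [[341.0, 288.0], [381.0, 273.0]], [[386.0, 312.0], [413.0, 291.0]], [[498.0, 344.0], [493.0, 313.0]], [[554.0, 347.0], [533.0, 316.0]]]
wrist [('rest_handle', array([ 0.3993, -0.1995,  0.1309]), 0.57), ('scale_mark', array([ 0.3925, -0.1512,  0.0846]), 0.73)]
scene [('scale_mark', array([ 0.3953, -0.1481,  0.0782]), 0.79)]
top [('rest_handle', array([ 0.4037, -0.2059,  0.1263]), 0.56), ('scale_mark', array([ 0.3878, -0.1471,  0.0826]), 0.92)]
```

All three views agree with parallax modelled: the scale crop, the plate rim and the grip give about 56°. The rest is 4° short, and I shouldn't seat the tablet on a rest that isn't set. I'll put the tablet back in the dock along the recorded path, correct the rest, then repeat the transfer.

```bash
cat > dock.py <<'E'
from h import *
import sys
go([.4602,.2380,float(sys.argv[1])],tool([0,0,-1],[-.749,.663,0])); print(arm.observe()['tcp_pos'])
E
python3 dock.py .262
```

```text
rows [ 9.502 -1.791  4.517  1.9   -3.406 -7.058]
[ 0.4626 -0.1876  0.2292]
```

```bash
python3 -m inch '0.5 -0.1 0 0.1 -0.2 -0.4;1.2 -0.2 0.4 0.2 -0.4 -0.9;1.9 -0.35 0.8 0.4 -0.7 -1.4;2.8 -0.5 1.2 0.55 -1 -2.1;3.7 -0.7 1.6 0.7 -1.3 -2.7' 3
python3 dock.py .262
```

```text
t: 18.65
tcp_pos: [0.4609, -0.0238, 0.2477]
orientation: [[-0.231, 0.973, -0.006], [0.92, 0.22, 0.324], [0.317, 0.069, -0.946]]
wrist_force: [0.5, -0.3, -2.4]
grip_width: 0.0099
rows [ 6.138  1.449  1.783  1.196 -2.082 -4.345]
[ 0.4609 -0.0238  0.2477]
```

```bash
python3 -m inch '0.9 0.2 0.25 0.2 -0.3 -0.7;1.8 0.4 0.5 0.4 -0.65 -1.3;2.7 0.65 0.75 0.55 -0.95 -1.9;3.6 0.85 1 0.7 -1.25 -2.6;4.3 1 1.2 0.85 -1.45 -3' 3
python3 dock.py .262
```

```text
t: 19.15
tcp_pos: [0.4598, 0.16, 0.2601]
orientation: [[-0.612, 0.79, -0.026], [0.785, 0.612, 0.098], [0.094, 0.04, -0.995]]
wrist_force: [0.5, 0.7, -1.5]
grip_width: 0.0097
rows [ 1.53   1.203  0.145  0.346 -0.645 -1.328]
[0.4598 0.16   0.2601]
```

```bash
python3 -m inch '0.4 0.3 0.05 0.1 -0.2 -0.4;0.8 0.6 0.1 0.2 -0.4 -0.8;1.2 0.9 0.14 0.3 -0.55 -1.1;1.5 1.2 0.14 0.35 -0.65 -1.33;1.53 1.2 0.14 0.35 -0.65 -1.33' 3
python3 -m inch '0 0 0 0 0 0;0 0 0 0 0 0;0 0 0 0 0 0;0 0 0 0 0 0;0 0 0 0 0 0' 3
python3 dock.py .185
```

```text
t: 19.65
tcp_pos: [0.4607, 0.2373, 0.2617]
orientation: [[-0.748, 0.664, -0.002], [0.664, 0.748, 0.001], [0.001, -0.001, -1.0]]
wrist_force: [-0.6, -0.1, -2.1]
grip_width: 0.0104
t: 20.15
tcp_pos: [0.4612, 0.2351, 0.2618]
orientation: [[-0.745, 0.667, -0.001], [0.667, 0.745, -0.0], [0.0, -0.001, -1.0]]
wrist_force: [-0.7, -0.5, -2.7]
grip_width: 0.0095
rows [ 0.065  0.038  1.919 -0.005 -0.003 -0.037]
[0.4612 0.2351 0.2618]
```

```bash
python3 -m inch '0.065 0.04 0.4 0 0 -0.04;0.065 0.04 0.9 0 0 -0.04;0.065 0.04 1.4 0 0 -0.04;0.065 0.04 1.8 0 0 -0.04;0.065 0.04 1.9 0 0 -0.04' 3
python3 -m inch '0 0 0 0 0 0;0 0 0 0 0 0;0 0 0 0 0 0;0 0 0 0 0 0;0 0 0 0 0 0' 3
python3 dock.py .132
```

```text
t: 20.65
tcp_pos: [0.459, 0.2379, 0.1836]
orientation: [[-0.749, 0.662, -0.005], [0.662, 0.749, -0.001], [0.003, -0.004, -1.0]]
wrist_force: [-0.8, -0.8, -1.5]
grip_width: 0.0096
t: 21.15
tcp_pos: [0.4604, 0.2385, 0.1863]
orientation: [[-0.75, 0.662, 0.0], [0.662, 0.75, -0.0], [-0.0, 0.0, -1.0]]
wrist_force: [0.1, 0.0, -1.8]
grip_width: 0.01
rows [-0.004 -0.014  1.356  0.     0.     0.01 ]
[0.4604 0.2385 0.1863]
```

```bash
python3 -m inch '0 -0.01 0.25 0 0 0;0 -0.01 0.5 0 0 0;0 -0.01 0.75 0 0 0;0 -0.01 1 0 0 0;0 -0.01 1 0 0 0' 3
python3 -m inch '0 0 0.1 0 0 0;0 0 0.2 0 0 0;0 0 0.32 0 0 0;0 0 0.32 0 0 0;0 0 0.32 0 0 0' 3
python3 dock.py .132
```

```text
t: 21.65
tcp_pos: [0.4589, 0.2377, 0.1435]
orientation: [[-0.75, 0.662, -0.004], [0.662, 0.75, -0.002], [0.002, -0.004, -1.0]]
wrist_force: [0.9, -0.8, -2.5]
grip_width: 0.0099
t: 22.15
tcp_pos: [0.4598, 0.2382, 0.1329]
orientation: [[-0.75, 0.662, -0.001], [0.662, 0.75, -0.0], [0.001, -0.001, -1.0]]
wrist_force: [-0.1, -0.1, -2.4]
grip_width: 0.0099
rows [-0.01   0.003  0.022 -0.006 -0.004  0.01 ]
[0.4598 0.2382 0.1329]
```

```bash
python3 -m inch '0 0 0 0 0 0;0 0 0 0 0 0;0 0 0 0 0 0;0 0 0 0 0 0;0 0 0 0 0 0' 60
python3 -m inch '0 0 -0.5 0 0 0;0 0 -1.3 0 0 0;0 0 -2.1 0 0 0;0 0 -2.7 0 0 0;0 0 -3 0 0 0'
python3 - <<'E'
from h import *
go([.402,-.201,.22],tool([0,0,-1],[.986,-.167,0]));arm.camera('wrist')
print([(np.round(x['at'],4),round(x['score'],2)) for x in arm.place_of('wrist','tablet_top')[:1]])
E
```

```text
t: 22.65
tcp_pos: [0.46, 0.2382, 0.1331]
orientation: [[-0.75, 0.662, -0.001], [0.662, 0.75, -0.0], [0.0, -0.0, -1.0]]
wrist_force: [0.2, 0.9, -0.1]
grip_width: 0.0464
t: 23.15
tcp_pos: [0.4609, 0.2385, 0.2556]
orientation: [[-0.75, 0.662, 0.003], [0.662, 0.75, 0.001], [-0.002, 0.003, -1.0]]
wrist_force: [-0.4, -0.1, 0.9]
grip_width: 0.0603
rows [-6.165 -9.214  0.878  0.024 -0.02  18.522]
[(array([0.4632, 0.2381, 0.15  ]), 0.75)]
```

```bash
python3 -m inch '-0.6 -0.9 0 0 0 1;-1.3 -1.9 0 0 0 2;-2 -2.8 0 0 0 3;-2.6 -3.8 0 0 0 4;-3.1 -4.6 0 0 0 5'
python3 -c "
from h import *
go([.402,-.201,.22],tool([0,0,-1],[.986,-.167,0]))"
```

```text
t: 23.75
tcp_pos: [0.4297, 0.0165, 0.251]
orientation: [[-0.143, 0.99, -0.004], [0.99, 0.143, 0.0], [0.001, -0.004, -1.0]]
wrist_force: [0.0, -0.4, -0.7]
grip_width: 0.06
rows [-5.283 -1.457  0.776 -0.023  0.021 13.476]
```

```bash
python3 -m inch '-1 -0.3 0 0 0 1;-2 -0.6 0 0 0 2;-3 -0.9 0 0 0 3;-4 -1.2 0 0 0 4;-5 -1.4 0 0 0 5'
python3 -m inch '0 0 0 0 0 1;0 0 0 0 0 2;0 0 0 0 0 3;0 0 0 0 0 4;0 0 0 0 0 5'
python3 -c "
from h import *
go([.402,-.201,.22],tool([0,0,-1],[.986,-.167,0]))"
```

```text
t: 24.25
tcp_pos: [0.4042, -0.1891, 0.2511]
orientation: [[0.527, 0.85, -0.003], [0.85, -0.527, 0.002], [-0.0, -0.003, -1.0]]
wrist_force: [0.8, -0.1, -1.0]
grip_width: 0.0601
t: 24.75
tcp_pos: [0.4048, -0.1874, 0.2509]
orientation: [[0.95, 0.313, -0.004], [0.313, -0.95, 0.002], [-0.003, -0.003, -1.0]]
wrist_force: [-0.1, -0.2, 0.1]
grip_width: 0.0602
rows [-0.17   0.303  0.772 -0.016  0.025  3.479]
```

```bash
python3 -m inch '-0.1 0.1 0 0 0 1;-0.15 0.2 0 0 0 2;-0.17 0.3 0 0 0 3;-0.17 0.3 0 0 0 3.48;-0.17 0.3 0 0 0 3.48'
python3 - <<'E'
from h import *
go([.4023,-.1995,.137],tool([0,0,-1],[.986,-.167,0]));d=snap('wrist','f')
im=d['image'][:,:,::-1].copy()
m=cv2.inRange(cv2.cvtColor(im,cv2.COLOR_BGR2HSV),(5,180,100),(18,255,255));n,l,st,ce=cv2.connectedComponentsWithStats(m);i=1+np.argmax(st[1:,4]);print(st[i],ce[i])
for t in(52,54,56,58,60): print(t,proj(d,[stand(.4701,-.1405,-1.7388,np.radians(t))['handle']]).round(1),proj(d,[stand(.4701,-.1405,-1.7388,np.radians(t))['f'](v) for v in([75,-58,4],[75,58,4])]).round(1).tolist())
print([(np.round(x['at'],4),round(x['score'],2)) for x in arm.place_of('wrist','rest_handle')[:1]])
E
```

```text
t: 25.25
tcp_pos: [0.4022, -0.201, 0.2511]
orientation: [[0.987, -0.161, -0.003], [-0.161, -0.987, 0.002], [-0.004, -0.001, -1.0]]
wrist_force: [0.5, 0.3, 1.0]
grip_width: 0.0603
rows [ 0.006 -0.034  2.853 -0.01   0.026  0.042]
[279 200  12  21 237] [284.4852 210.5316]
52 [[285.1 213.6]] [[284.4, 178.2], [394.4, 179.0]]
54 [[285.1 211.5]] [[284.4, 176.4], [395.1, 177.2]]
56 [[285.1 209.2]] [[284.4, 174.5], [395.8, 175.3]]
58 [[285.2 206.7]] [[284.4, 172.5], [396.5, 173.3]]
60 [[285.2 204.1]] [[284.4, 170.4], [397.2, 171.3]]
[(array([ 0.4033, -0.2008,  0.1314]), 0.6)]
```

```bash
python3 -m inch '0 -0.03 0.6 0 0 0;0 -0.03 1.4 0 0 0;0 -0.03 2.2 0 0 0;0 -0.03 2.7 0 0 0;0 -0.03 2.85 0 0 0' 44
python3 -m inch '0 0 0 0 0 0;0 0 0 0 0 0;0 0 0 0 0 0;0 0 0 0 0 0;0 0 0 0 0 0' 5
python3 -m inch '0 0 0 0 0 0;0 0 0 0 0 0;0 0 0 0 0 0;0 0 0 0 0 0;0 0 0 0 0 0' 5
cat > ang.py <<'E'
from h import *
s=arm.observe();d=arm.camera('wrist');im=d['image'][:,:,::-1].copy();print(s['tcp_pos'],s['wrist_force'])
m=cv2.inRange(cv2.cvtColor(im,cv2.COLOR_BGR2HSV),(5,180,60),(18,255,255));n,l,st,ce=cv2.connectedComponentsWithStats(m);i=1+np.argmax(st[1:,4]);print(st[i],ce[i])
g=cv2.cvtColor(im,cv2.COLOR_BGR2GRAY).astype(float);col=g[:,330:350].mean(1);print('col340 from',100,col[100:260].astype(int))
for t in(52,54,56,58,60,62):
    S=stand(.4701,-.1405,-1.7388,np.radians(t));print(t,proj(d,[S['handle']]+[S['f'](v) for v in([112,-50,-20],[112,-50,4],[75,0,4],[75,0,-4],[6,0,26],[6,0,4.5])]).round(1).tolist())
E
python3 ang.py
```

```text
t: 25.85
tcp_pos: [0.4014, -0.1989, 0.1361]
orientation: [[0.987, -0.16, -0.005], [-0.16, -0.987, 0.003], [-0.006, -0.003, -1.0]]
wrist_force: [-0.4, -0.4, -0.2]
grip_width: 0.044
t: 26.35
tcp_pos: [0.402, -0.2007, 0.1401]
orientation: [[0.987, -0.16, -0.004], [-0.16, -0.987, -0.001], [-0.004, 0.002, -1.0]]
wrist_force: [-8.2, 0.1, 7.6]
grip_width: 0.0137
t: 26.85
tcp_pos: [0.402, -0.2007, 0.1401]
orientation: [[0.987, -0.161, -0.004], [-0.161, -0.987, -0.001], [-0.004, 0.002, -1.0]]
wrist_force: [-7.4, 1.0, 7.1]
grip_width: 0.0137
[ 0.402  -0.2007  0.1401] [-7.3859  0.9964  7.0883]
[273 240  24  37 842] [284.4382 258.481 ]
col340 from 100 [131 130 130 130 130 131 128 116  90  72  86 102 119 136 147 150 151 150
 149 148 147 148 149 149 148 148 149 148 148 148 148 148 148 149 152 149
 127  75  31  19  20  21  21  20  19  19  19  20  22  19  21  20  20  20
  19  21  21  18  18  21  20  20  19  21  21  21  21  20  22  21  20  19
  20  20  19  19  21  20  20  19  21  19  20  20  20  20  21  21  19  20
  21  19  21  20  20  22  20  36  70 112 140 150 151 150 146 135 112  83
  73  73  73  
[... 193 characters left out ...]
131]
52 [[285.2, 262.7], [295.6, 270.7], [296.9, 254.0], [369.2, 205.7], [366.5, 212.5], [360.6, 116.4], [355.2, 138.5]]
54 [[285.2, 260.2], [295.8, 269.1], [297.1, 250.6], [370.1, 203.1], [367.4, 210.4], [360.5, 115.4], [355.2, 138.1]]
56 [[285.3, 257.5], [296.0, 267.2], [297.3, 246.8], [370.9, 200.4], [368.3, 208.2], [360.4, 114.5], [355.2, 137.8]]
58 [[285.3, 254.4], [296.2, 265.0], [297.6, 242.8], [371.8, 197.5], [369.1, 205.8], [360.2, 113.7], [355.2, 137.5]]
60 [[285.3, 251.0], [296.4, 262.6], [297.8, 238.4], [372.6, 194.5], [370.0, 203.3], [360.1, 112.8], [355.3, 137.1]]
62 [[285.3, 247.3], [296.7, 259.8], [298.1, 233.7], [373.4, 191.4], [370.9, 200.6], [359.9, 112.0], [355.3, 136.8]]
```

```bash
python3 -m inch '0 -0.05 -0.04 0 0 0;0 -0.1 -0.075 0 0 0;0 -0.16 -0.115 0 0 0;0 -0.16 -0.115 0 0 0;0 -0.16 -0.115 0 0 0' 5
python3 ang.py | cut -c1-400
```

```text
t: 27.4
tcp_pos: [0.4029, -0.1953, 0.1437]
orientation: [[0.987, -0.16, -0.004], [-0.16, -0.987, -0.004], [-0.003, 0.005, -1.0]]
wrist_force: [-6.2, -5.0, -1.6]
grip_width: 0.0139
[ 0.4029 -0.1953  0.1437] [-6.1761 -4.9635 -1.6148]
[273 242  24  36 834] [284.4964 259.7074]
col340 from 100 [131 131 130 130 130 130 130 130 129 130 130 130 125 106  78  72  89 102
 118 135 146 150 151 149 149 147 147 148 149 148 147 148 149 147 147 148
 148 147 147 150 152 144 106  54  23  20  19  20  19  19  19  20  18  20
  19  20  19  21  21  20  21  21  23  20  21  20  19  21  20  20  20  20
  20  19  19  18  21  22  19  18  20  20  18  17  20  21  21  21  19  19
  20  19  20  20  19  20  18  19  20  20  45  88 129 146 150 150 148 145
 133 106  81  74  72  72  72  72  73  74  75  86 108 127 132 132 132 131
 131 132 131 132 132 132 133 133 133 132 132 131 131 132 131 131 131 132
 132 132 132 132 132 133 133 132 132 132 131 132 131 131 131 132]
52 [[285.2, 267.6], [295.3, 275.1], [296.6, 259.5], [367.2, 211.7], [364.6, 218.2], [359.1, 123.4], [353.8, 144.6]]
54 [[285.2, 265.4], [295.5, 273.7], [296.8, 256.3], [368.0, 209.2], [365.4, 216.2], [359.0, 122.5], [353.8, 144.2]]
56 [[285.3, 262.8], [295.7, 271.9], [297.0, 252.8], [368.8, 206.7], [366.3, 214.1], [358.8, 121.6], [353.9, 143.9]]
58 [[285.3, 259.9], [295.9, 269.9], [297.3, 249.0], [369.6, 203.9], [367.1, 211.8], [358.7, 120.7], [353.9, 143.6]]
60 [[285.3, 256.7], [296.1, 267.6], [297.5, 244.9], [370.4, 201.1], [368.0, 209.4], [358.5, 119.9], [353.9, 143.3]]
62 [[285.4, 253.3], [296.4, 265.1], [297.7, 240.4], [371.2, 198.1], [368.8, 206.8], [358.4, 119.1], [353.9, 143.0]]
```

```bash
python3 -m inch '0 -0.03 -0.02 0 0 0;0 -0.06 -0.042 0 0 0;0 -0.06 -0.042 0 0 0;0 -0.06 -0.042 0 0 0;0 -0.06 -0.042 0 0 0' 5
python3 ang.py | cut -c1-110
python3 -m inch '0 0 0 0 0 0;0 0 0 0 0 0;0 0 0 0 0 0;0 0 0 0 0 0;0 0 0 0 0 0' 44
python3 ang.py | cut -c1-110
python3 -m inch '0 0 -0.4 0 0 0;0 0 -1 0 0 0;0 0 -1.7 0 0 0;0 0 -2.2 0 0 0;0 0 -2.5 0 0 0'
python3 -c "
from h import *
go([.3588,-.1579,.1984],tool([.257,-.003,-.966],[0.006,1,0]))
go([.29,-.27,.24],tool([.3,.2,-.93],[.986,-.167,0]))
print(arm.observe()['q'])"
```

```text
t: 27.95
tcp_pos: [0.4033, -0.193, 0.1452]
orientation: [[0.987, -0.161, -0.004], [-0.161, -0.987, -0.004], [-0.003, 0.005, -1.0]]
wrist_force: [-4.0, -5.7, -2.8]
grip_width: 0.0139
[ 0.4033 -0.193   0.1452] [-4.0254 -5.6663 -2.7697]
[273 243  24  36 832] [284.5517 260.5625]
col340 from 100 [130 130 130 130 130 130 131 130 130 130 129 129 129 130 130 123  98  70
  66  86 104 121 137 147 150 150 149 148 146 147 148 149 148 148 149 148
 147 148 148 149 147 149 151 152 138  86  35  20  19  20  19  20  20  20
  19  20  20  19  18  19  19  20  20  19  19  20  17  21  18  20  21  17
  18  20  20  18  20  18  20  20  21  19  19  18  21  21  21  18  18  21
  20  20  21  18  19  18  21  20  20  19  20  39  82 123 143 149 149 148
 147 139 119  88  74  72  72  72  73  73  73  74  76  90 113 128 131 131
 131 131 131 131 132 132 131 132 133 133 133 132 132 131 131 131 130 131
 132 132 132 132 132 132 133 132 132 132 131 131 131 132 132 131]
52 [[285.2, 269.9], [295.2, 277.2], [296.4, 261.9], [366.3, 214.3], [363.8, 220.7], [358.4, 126.6], [353.2, 14
54 [[285.2, 267.6], [295.4, 275.8], [296.7, 258
[... 1743 characters left out ...]
8], [356.1, 127.2], [351.4, 14
58 [[283.6, 264.5], [294.1, 274.2], [295.3, 253.9], [366.7, 209.0], [364.3, 216.6], [356.0, 126.4], [351.4, 14
60 [[283.6, 261.5], [294.3, 272.0], [295.5, 249.9], [367.4, 206.2], [365.1, 214.3], [355.9, 125.6], [351.4, 14
62 [[283.6, 258.1], [294.5, 269.6], [295.7, 245.6], [368.2, 203.3], [365.9, 211.8], [355.7, 124.8], [351.4, 14
t: 29.05
tcp_pos: [0.4051, -0.192, 0.2473]
orientation: [[0.987, -0.161, 0.001], [-0.161, -0.987, -0.002], [0.002, 0.002, -1.0]]
wrist_force: [-0.2, 0.1, 0.0]
grip_width: 0.044
rows [ -1.281  -0.656   1.218  -1.364   1.601 -12.286]
rows [-2.525  2.388  0.181  1.856  1.89   0.293]
[-39.8843 -15.4153 116.6664  -0.0373  78.622  -30.6034]
```

Before and after release, the grip gives 59.1° and the plate's back edge 60.9°, so the rest is at about 60° and didn't spring back. I'll repeat the scale view on the way back to the tablet.

```bash
python3 -m inch '-0.3 -0.2 0 0 0 -1;-0.6 -0.4 0 0 0 -2;-0.9 -0.5 0 0 0 -3;-1.2 -0.6 0 0 0 -4;-1.28 -0.66 0 0 0 -5'
python3 -m inch '0 0 0 0 0 -1;0 0 0 0 0 -2;0 0 0 0 0 -3;0 0 0 0 0 -4;0 0 0 0 0 -5'
python3 -c "
from h import *
go([.3588,-.1579,.1984],tool([.257,-.003,-.966],[0.006,1,0]))"
```

```text
t: 29.55
tcp_pos: [0.3574, -0.1566, 0.2447]
orientation: [[0.857, 0.516, -0.002], [0.516, -0.857, 0.0], [-0.001, -0.001, -1.0]]
wrist_force: [-0.3, 0.3, 0.3]
grip_width: 0.0438
t: 30.05
tcp_pos: [0.358, -0.157, 0.2448]
orientation: [[0.325, 0.946, -0.002], [0.946, -0.325, 0.001], [-0.0, -0.002, -1.0]]
wrist_force: [-0.1, 0.1, -0.8]
grip_width: 0.0443
rows [-0.014  0.028  1.159 -1.86   0.29  -2.311]
```

```bash
python3 -m inch '0 0 0.2 -0.4 0.1 -0.6;0 0 0.5 -0.9 0.2 -1.2;0 0 0.8 -1.4 0.25 -1.8;0 0 1.15 -1.86 0.3 -2.3;0 0 1.16 -1.86 0.3 -2.3'
python3 - <<'E'
from h import *
d=snap('wrist','g'); x0,y0=192,138
cv2.imwrite('pics/gcrop.png',cv2.resize(d['image'][y0:y0+150,x0:x0+200,::-1],None,fx=4,fy=4,interpolation=cv2.INTER_CUBIC))
for t in(56,58,60,62):
    S=stand(.4701,-.1405,-1.7388,np.radians(t));a=np.radians(t);r=lambda R,y:S['H']+R/1e3*(np.cos(a)*S['xs']+[0,0,np.sin(a)])+y/1e3*S['ys']
    print(t,((proj(d,[S['mark'],r(58,-71),r(30,-71),S['handle'],S['f']([75,-58,-4])])-[x0,y0])*4).round(0).tolist())
E
```

```text
t: 30.55
tcp_pos: [0.3564, -0.1562, 0.1961]
orientation: [[0.016, 0.967, 0.255], [1.0, -0.016, -0.001], [0.003, 0.255, -0.967]]
wrist_force: [-0.1, 0.3, 1.0]
grip_width: 0.0437
56 [[395.0, 314.0], [355.0, 341.0], [415.0, 300.0], [174.0, 476.0], [293.0, 407.0]]
58 [[395.0, 314.0], [361.0, 345.0], [418.0, 301.0], [187.0, 484.0], [301.0, 412.0]]
60 [[395.0, 314.0], [369.0, 348.0], [422.0, 303.0], [201.0, 493.0], [310.0, 417.0]]
62 [[395.0, 314.0], [376.0, 351.0], [425.0, 304.0], [215.0, 502.0], [319.0, 421.0]]
```

View pics/gcrop.png

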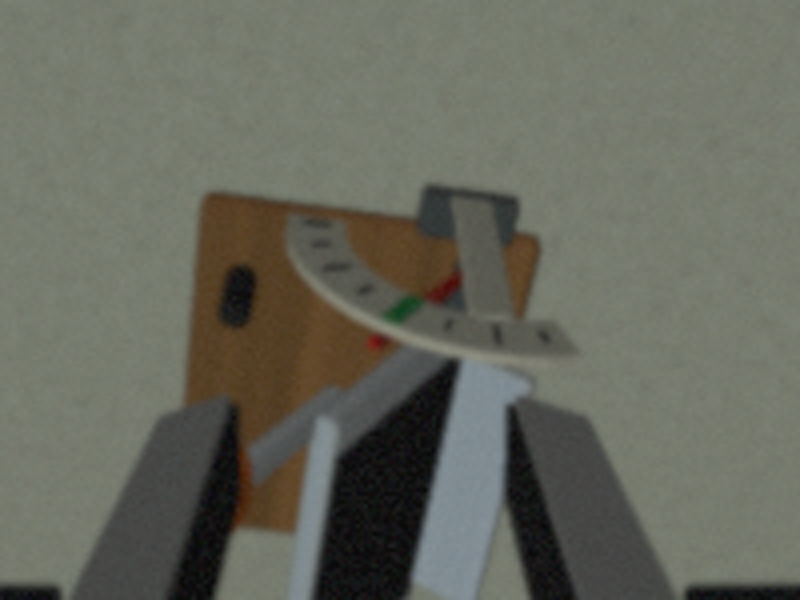

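Green mark centre at (405,308), pointer tip at (377,342). With the same picture offset applied, the model predicts (379,342) for 60°, so the rest is at 60°. Fetching the tablet again.

```bash
python3 -m inch '0.3 0.1 -1 0.2 0.1 -0.6;1.2 0.3 -1.2 0.5 0.2 -1.4;2.2 0.6 -1.2 0.7 0.3 -2.2;3.2 0.9 -1.1 0.9 0.4 -2.9;4.2 1.1 -1 1 0.5 -3.5' 60
python3 dock.py .25
```

```text
t: 31.1
tcp_pos: [0.3941, 0.0119, 0.2508]
orientation: [[-0.463, 0.879, 0.111], [0.886, 0.463, 0.03], [-0.026, 0.112, -0.993]]
wrist_force: [-0.0, -0.8, -0.4]
grip_width: 0.0597
rows [ 4.243  4.067  0.37   0.765  0.328 -2.597]
[0.3941 0.0119 0.2508]
```

```bash
python3 -m inch '0.8 0.8 0 0.2 0.1 -0.6;1.6 1.6 0.1 0.4 0.2 -1.2;2.6 2.5 0.2 0.6 0.3 -1.9;3.6 3.4 0.3 0.76 0.33 -2.5;4.24 4.07 0.35 0.76 0.33 -2.6'
python3 -m inch '0 0 0 0 0 0;0 0 0 0 0 0;0 0 0 0 0 0;0 0 0 0 0 0;0 0 0 0 0 0'
python3 dock.py .132
```

```text
t: 31.6
tcp_pos: [0.4603, 0.2396, 0.2498]
orientation: [[-0.749, 0.663, -0.001], [0.663, 0.749, 0.001], [0.001, 0.0, -1.0]]
wrist_force: [0.6, -1.2, 0.3]
grip_width: 0.0599
t: 32.1
tcp_pos: [0.4595, 0.2352, 0.2496]
orientation: [[-0.746, 0.666, -0.0], [0.666, 0.746, 0.003], [0.002, 0.002, -1.0]]
wrist_force: [0.5, 0.3, -0.3]
grip_width: 0.0605
rows [ 0.028  0.06   2.941  0.013 -0.013 -0.03 ]
[0.4595 0.2352 0.2496]
```

```bash
python3 -m inch '0.03 0.06 0.5 0 0 -0.03;0.03 0.06 1.3 0 0 -0.03;0.03 0.06 2.1 0 0 -0.03;0.03 0.06 2.7 0 0 -0.03;0.03 0.06 2.92 0 0 -0.03' 60
python3 -m inch '0 0 0 0 0 0;0 0 0 0 0 0;0 0 0 0 0 0;0 0 0 0 0 0;0 0 0 0 0 0' 3
python3 -m inch '0 0 0 0 0 0;0 0 0 0 0 0;0 0 0 0 0 0;0 0 0 0 0 0;0 0 0 0 0 0' 3
python3 -m inch '0 0 -0.2 0 0 0;0 0 -0.6 0 0 0;0 0 -1.1 0 0 0;0 0 -1.7 0 0 0;0 0 -2.2 0 0 0' 3
python3 -m inch '0 0 -0.4 0 0 0;0 0 -0.8 0 0 0;0 0 -0.9 0 0 0;0 0 -0.9 0 0 0;0 0 -0.9 0 0 0' 3
python3 plan.py .04 .06
```

```text
t: 32.6
tcp_pos: [0.4584, 0.2379, 0.1301]
orientation: [[-0.749, 0.662, -0.005], [0.662, 0.749, 0.001], [0.005, -0.002, -1.0]]
wrist_force: [-0.6, 0.5, -0.2]
grip_width: 0.0599
t: 33.1
tcp_pos: [0.4605, 0.2392, 0.1334]
orientation: [[-0.75, 0.661, 0.001], [0.661, 0.75, 0.003], [0.001, 0.003, -1.0]]
wrist_force: [-0.4, 0.6, -0.1]
grip_width: 0.0233
t: 33.6
tcp_pos: [0.4601, 0.239, 0.1327]
orientation: [[-0.75, 0.661, -0.0], [0.661, 0.75, 0.003], [0.002, 0.002, -1.0]]
wrist_force: [-0.5, -0.6, 1.9]
grip_width: 0.0095
t: 34.1
tcp_pos: [0.4596, 0.2389, 0.2214]
orientation: [[-0.75, 0.661, -0.002], [0.661, 0.75, 0.003], [0.003, 0.001, -1.0]]
wrist_force: [1.2, -0.1, -2.2]
grip_width: 0.0098
t: 34.6
tcp_pos: [0.4594, 0.2386, 0.2553]
orientation: [[-0.75, 0.661, -0.003], [0.661, 0.75, 0.002], [0.004, -0.0, -1.0]]
wrist_force: [0.1, -0.6, -2.4]
grip_width: 0.0101
p [ 0.4617 -0.1898  0.2277]
rows [-7.129 -7.996  0.668 -1.918  3.396  7.101]
[  14.8008   -5.1256  106.9405    0.17     78.3118 -123.8371]
```

```bash
python3 -m inch '-0.3 -0.4 0 -0.1 0.2 0.4;-0.8 -0.9 -0.1 -0.2 0.4 0.9;-1.4 -1.5 -0.2 -0.4 0.7 1.4;-2 -2.2 -0.2 -0.6 1 2;-2.6 -3 -0.2 -0.7 1.3 2.6' 3
python3 plan.py .04 .06
```

```text
t: 35.1
tcp_pos: [0.458, 0.0788, 0.2632]
orientation: [[-0.459, 0.888, -0.037], [0.866, 0.456, 0.205], [0.199, 0.062, -0.978]]
wrist_force: [1.2, -0.2, -1.9]
grip_width: 0.0097
p [ 0.4617 -0.1898  0.2277]
rows [-6.034 -3.039 -0.512 -1.233  2.09   4.474]
[ -10.6661  -12.6889  113.3663   11.2878   83.7833 -129.9046]
```

```bash
python3 -m inch '-0.8 -0.4 -0.1 -0.2 0.3 0.6;-1.7 -0.8 -0.2 -0.35 0.6 1.25;-2.6 -1.3 -0.3 -0.5 0.9 1.9;-3.5 -1.7 -0.35 -0.7 1.2 2.6;-4.2 -2.1 -0.35 -0.85 1.45 3.1' 3
python3 plan.py .04 .06
```

```text
t: 35.6
tcp_pos: [0.4619, -0.1089, 0.2383]
orientation: [[-0.039, 0.999, 0.027], [0.908, 0.024, 0.417], [0.416, 0.041, -0.908]]
wrist_force: [0.7, 0.4, -1.7]
grip_width: 0.0101
p [ 0.4617 -0.1898  0.2277]
rows [-1.948 -0.063 -0.602 -0.373  0.642  1.358]
[ -38.2567   -5.1021  111.2388   20.1517   88.5964 -133.293 ]
```

```bash
python3 -m inch '-0.5 0 -0.15 -0.1 0.2 0.4;-1 -0.02 -0.3 -0.2 0.4 0.8;-1.5 -0.04 -0.45 -0.3 0.55 1.15;-1.93 -0.06 -0.6 -0.37 0.64 1.36;-1.95 -0.06 -0.6 -0.37 0.64 1.36' 3
python3 -m inch '0 0 0 0 0 0;0 0 0 0 0 0;0 0 0 0 0 0;0 0 0 0 0 0;0 0 0 0 0 0' 3
python3 plan.py .008 .02 60 .1207
python3 - <<'E'
from h import *
d=snap('wrist','h'); im=d['image'][:,:,::-1]; g=cv2.cvtColor(im,cv2.COLOR_RGB2GRAY)
for t in(58,60,62):
    S=stand(.4701,-.1405,-1.7388,np.radians(t)); print(t,proj(d,[S['f'](v) for v in([75,58,4],[75,-58,4],[75,-58,-4],[6,0,26],[6,0,4.5],[6,-45,26],[6,45,26])]).round(1).tolist())
for r in(170,195,220): print(r,g[r-1:r+2,212:300].mean(0).astype(int))
s=arm.observe();O=np.array(s['orientation']);B=s['tcp_pos']+O@[0,0,.1207]
print('bottom corners',proj(d,[B+O@[i,j*.05,0] for i,j in((.005,-1),(-.005,-1),(.005,1),(-.005,1))]))
v=g[140:180,280:292].mean(1);print('rows140',v.astype(int)); print('ledge col255 rows 145..245',g[145:245,252:258].mean(1).astype(int))
E
```

```text
t: 36.1
tcp_pos: [0.4621, -0.1893, 0.2273]
orientation: [[0.144, 0.986, 0.082], [0.855, -0.165, 0.492], [0.499, -0.001, -0.867]]
wrist_force: [0.7, -0.2, -1.4]
grip_width: 0.0098
t: 36.6
tcp_pos: [0.4629, -0.1873, 0.229]
orientation: [[0.139, 0.987, 0.082], [0.856, -0.161, 0.491], [0.498, 0.002, -0.867]]
wrist_force: [-0.1, -0.3, -2.0]
grip_width: 0.0101
p [ 0.4604 -0.1979  0.1778]
rows [-0.873 -0.022  0.976 -0.011  0.015  0.042]
[ -47.2741    1.5131  106.9578   23.1749   90.867  -131.655 ]
58 [[234.0, 268.1], [228.6, 150.9], [219.9, 150.9], [262.4, 196.8], [244.3, 196.6], [261.8, 158.3], [263.0, 232.8]]
60 [[236.6, 268.1], [231.6, 150.9], [222.7, 150.9], [262.7, 196.7], [244.5, 196.6], [262.1, 158.2], [263.2, 232.6]]
62 [[239.2, 268.1], [234.5, 150.9], [225.6, 150.9], [262.9, 196.5], [244.7, 196.5], [262.3, 158.1], [263.4, 232.3]]
170 [ 56  60  61  63  62  61  62  62  61  57  64  82 113 135 141 141 141 136
 125  95  52  23  15  20  12  19  14  17  19  16  16  24  71 122 143 144
 143 143 142 144 144 142 143 142 143 143 142 144 144 143 131 112 115 119
 120 119 120 120 119 120 120 121 
[... 835 characters left out ...]
m corners [[289.9836 159.5647]
 [279.3422 159.5677]
 [289.538  257.3591]
 [279.8492 257.3609]]
rows140 [119 119 119 119 119 119 120 121 121 120 119 119 119 120 120 119 120 119
 118 109  88  69  63  60  57  55  53  51  51  51  50  50  47  48  48  48
  48  48  49  48]
ledge col255 rows 145..245 [118 119 121 120 121 120 121 121 120 121 122 122 126 134 142 143 143 142
 142 141 143 142 142 143 143 143 143 143 143 143 143 142 142 142 143 142
 143 143 143 142 142 143 143 143 143 143 143 143 143 143 143 143 144 142
 141 144 142 143 143 143 143 143 143 144 143 144 144 144 143 144 144 144
 144 143 144 143 144 144 144 144 145 144 144 144 144 139 129 115 114 118
 120 120 119 119 120 120 119 118 117 117]
```

The picture-row readings put the plate rim within 1 px of the 60° model, the ledge within 1 px, and the tablet's lower corner on its prediction. I'll move in.

```bash
python3 -m inch '-0.2 0 0.22 0 0 0.04;-0.4 -0.02 0.45 0 0 0.04;-0.6 -0.02 0.68 0 0 0.04;-0.8 -0.02 0.9 0 0 0.04;-0.87 -0.02 0.97 0 0 0.04' 3
python3 -m inch '0 0 0 0 0 0;0 0 0 0 0 0;0 0 0 0 0 0;0 0 0 0 0 0;0 0 0 0 0 0' 3
python3 plan.py .003 .003 60 .1207; python3 -c "
from h import *
print(arm.observe()['wrist_force'])"
```

```text
t: 37.15
tcp_pos: [0.4595, -0.1979, 0.1758]
orientation: [[0.147, 0.986, 0.08], [0.853, -0.167, 0.494], [0.5, -0.004, -0.866]]
wrist_force: [-0.0, -0.3, -2.5]
grip_width: 0.0101
t: 37.65
tcp_pos: [0.4605, -0.1984, 0.1783]
orientation: [[0.145, 0.986, 0.082], [0.855, -0.167, 0.491], [0.498, -0.001, -0.867]]
wrist_force: [-0.6, 0.5, -1.9]
grip_width: 0.0101
p [ 0.4611 -0.1938  0.1606]
rows [-0.118 -0.005  0.442 -0.007  0.016 -0.001]
[ -48.2782    5.6574  108.3435   22.9064   86.1082 -134.3358]
[-0.5986  0.4587 -1.8709]
```

```bash
python3 -m inch '-0.03 0 0.1 0 0 0;-0.06 0 0.2 0 0 0;-0.1 0 0.32 0 0 0;-0.1 0 0.42 0 0 0;-0.1 0 0.42 0 0 0' 3
python3 plan.py 0 0 60 .1207
python3 -m inch '0 0 0.02 0 0 0;0 0 0.04 0 0 0;0 0 0.06 0 0 0;0 0 0.06 0 0 0;0 0 0.06 0 0 0' 3
```

```text
t: 38.15
tcp_pos: [0.4608, -0.1928, 0.1605]
orientation: [[0.146, 0.986, 0.081], [0.854, -0.167, 0.493], [0.499, -0.003, -0.866]]
wrist_force: [0.2, -0.0, -2.7]
grip_width: 0.0098
p [ 0.4609 -0.1948  0.1565]
rows [-0.093  0.012  0.063 -0.02   0.005 -0.008]
[ -47.8533    6.7516  109.2578   23.1149   84.2445 -134.716 ]
t: 38.65
tcp_pos: [0.4614, -0.1923, 0.1593]
orientation: [[0.145, 0.986, 0.082], [0.855, -0.167, 0.492], [0.498, -0.001, -0.867]]
wrist_force: [0.3, 0.0, -1.6]
grip_width: 0.01
```

```bash
python3 plan.py 0 0 60 .1207
python3 -m inch '-0.02 0 0.02 0 0 0;-0.04 0 0.04 0 0 0;-0.05 0 0.06 0 0 0;-0.05 0 0.06 0 0 0;-0.05 0 0.06 0 0 0' 3
python3 plan.py 0 0 60 .1207
```

```text
p [ 0.4609 -0.1948  0.1565]
rows [-0.091 -0.001  0.03  -0.009  0.014 -0.004]
[ -47.7714    6.8035  109.3234   23.1576   84.001  -134.7253]
t: 39.15
tcp_pos: [0.4614, -0.1931, 0.157]
orientation: [[0.145, 0.986, 0.082], [0.855, -0.167, 0.492], [0.498, -0.001, -0.867]]
wrist_force: [-2.8, -1.9, 5.7]
grip_width: 0.01
p [ 0.4609 -0.1948  0.1565]
rows [-0.045 -0.005 -0.011 -0.008  0.013 -0.001]
[ -47.8311    7.0558  109.3243   23.1589   83.7842 -134.8997]
```

The lower edge is on the ledge (about 8 N). I'll ease off slightly and close the last ~2 mm to the rest.

```bash
python3 -m inch '-0.01 0 -0.02 0 0 0;-0.02 0 -0.02 0 0 0;-0.03 0 -0.02 0 0 0;-0.03 0 -0.02 0 0 0;-0.03 0 -0.02 0 0 0' 3
python3 plan.py 0 0 60 .1207
python3 - <<'E'
from h import *
d=snap('wrist','i')
im=d['image'];cv2.imwrite('pics/icrop.png',cv2.resize(im[120:300,180:340,::-1],None,fx=3.3,fy=3.3,interpolation=cv2.INTER_CUBIC))
E
```

```text
t: 39.65
tcp_pos: [0.4612, -0.194, 0.1565]
orientation: [[0.145, 0.986, 0.083], [0.854, -0.167, 0.492], [0.499, -0.001, -0.866]]
wrist_force: [-0.0, 1.8, 2.9]
grip_width: 0.0095
p [ 0.4609 -0.1948  0.1565]
rows [-0.02  -0.005 -0.011 -0.007  0.006 -0.003]
[ -47.9252    7.1624  109.2807   23.1757   83.7933 -134.9943]
```

View pics/icrop.png

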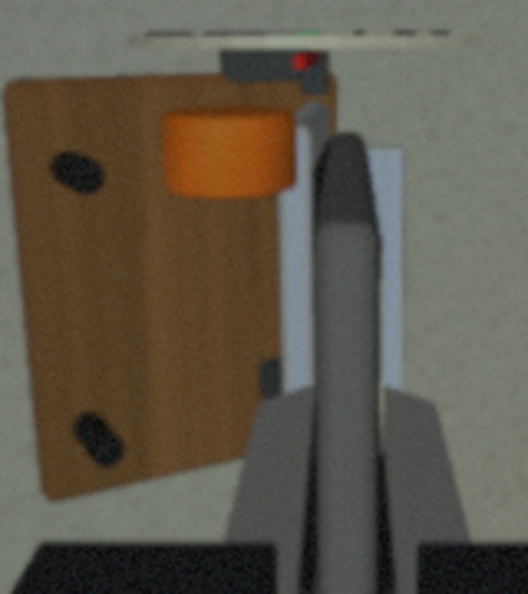

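The tablet sits inside the ledge (pale strip at columns 375–400), with its back nearly flush with the plate edge at column 310. Contact forces are small, so I'm releasing.

```bash
python3 -m inch '-0.015 0 0 0 0 0;-0.02 0 0 0 0 0;-0.02 0 0 0 0 0;-0.02 0 0 0 0 0;-0.02 0 0 0 0 0' 3
python3 -m inch '0 0 0 0 0 0;0 0 0 0 0 0;0 0 0 0 0 0;0 0 0 0 0 0;0 0 0 0 0 0' 34
python3 -m inch '0 0 -0.3 0 0 0;0 0 -0.7 0 0 0;0 0 -1.2 0 0 0;0 0 -1.8 0 0 0;0 0 -2.4 0 0 0' 34
python3 -m inch '0 0 -0.3 0 0 0;0 0 -0.6 0 0 0;0 0 -0.8 0 0 0;0 0 -0.8 0 0 0;0 0 -0.8 0 0 0' 34
cat > fin.py <<'E'
from h import *
S=stand(.4701,-.1405,-1.7388,np.radians(60));o=S['seat']+.005*S['rz'];print('want o',o,'top',o+.135*S['rx'],'handle',S['handle'])
for c in('wrist','scene','top'):
    d=snap(c,'fin_'+c)
    for n in('tablet','tablet_top','rest_handle','rest_seat','mug','tomato','lemon'):
        r=[(np.round(x['at'],4),round(x['score'],2)) for x in arm.place_of(c,n)[:1]]; print(c,n,r)
    if c=='wrist':
        print('model corners top front/back, bottom front',proj(d,[o+.135*S['rx']+i*.005*S['rz']+j*.05*S['ys'] for i in(1,-1) for j in(-1,1)]+[o+.005*S['rz']+j*.05*S['ys'] for j in(-1,1)]).round(0).tolist(),'plate',proj(d,[S['f'](v) for v in([75,-58,4],[75,58,4])]).round(0).tolist())
print(arm.observe()['q'])
E
python3 fin.py
```

```text
t: 40.2
tcp_pos: [0.4611, -0.1943, 0.1563]
orientation: [[0.145, 0.986, 0.082], [0.854, -0.167, 0.493], [0.5, -0.001, -0.866]]
wrist_force: [1.6, 3.5, 5.4]
grip_width: 0.01
t: 40.7
tcp_pos: [0.4607, -0.195, 0.1557]
orientation: [[0.146, 0.986, 0.082], [0.855, -0.167, 0.491], [0.498, -0.002, -0.867]]
wrist_force: [-0.2, -0.1, -1.0]
grip_width: 0.0341
t: 41.2
tcp_pos: [0.4529, -0.2434, 0.2413]
orientation: [[0.145, 0.986, 0.083], [0.855, -0.167, 0.49], [0.497, -0.0, -0.868]]
wrist_force: [0.0, -0.8, 1.4]
grip_width: 0.0337
t: 41.7
tcp_pos: [0.4502, -0.2575, 0.2663]
orientation: [[0.146, 0.986, 0.081], [0.854, -0.167, 0.492], [0.499, -0.002, -0.867]]
wrist_force: [0.6, 0.0, 0.5]
grip_width: 0.0339
want o [ 0.471  -0.1353  0.0519] top [ 0.4597 -0.2019  0.1689] handle [ 0.4034 -0.193   0.135 ]
wrist tablet [(array([ 0.4714, -0.131 ,  0.0542]), 0.6)]
wrist tablet_top [(array([ 0.4595, -0.2044,  0.1684]), 0.8)]
wrist rest_handle [(array([ 0.4032, -0.194 ,  0.1382]), 0.6)]
wrist rest_seat [(array([ 0.4745, -0.1387,  0.0515]), 0.91)]
wrist mug [(array([ 0.4234,  0.0485, -0.0005]), 0.84)]
wris
[... 461 characters left out ...]
]), 0.67)]
scene rest_seat [(array([ 0.4698, -0.1348,  0.0462]), 0.73)]
scene mug [(array([ 0.4224,  0.047 , -0.0012]), 0.97)]
scene tomato [(array([ 0.6652,  0.2043, -0.0009]), 0.94)]
scene lemon [(array([ 0.5772, -0.3238, -0.0003]), 0.66)]
top tablet [(array([ 0.4702, -0.1373,  0.0549]), 0.72)]
top tablet_top [(array([ 0.4543, -0.2024,  0.1674]), 0.67)]
top rest_handle [(array([ 0.4015, -0.1964,  0.1334]), 0.73)]
top rest_seat [(array([ 0.4675, -0.1362,  0.0469]), 0.81)]
top mug [(array([ 0.4531, -0.2052,  0.168 ]), 0.61)]
top tomato [(array([0.6627, 0.2044, 0.0004]), 0.62)]
top lemon [(array([ 0.5808, -0.3218,  0.0022]), 0.53)]
[ -53.0268    4.0382  100.2298   21.3309   96.8504 -134.8065]
```

View pics/fin_wrist.png

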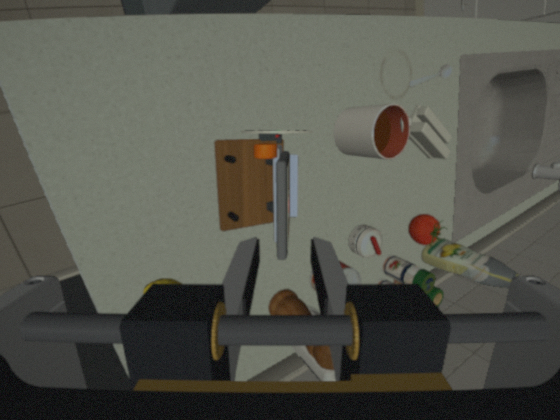

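The last picture shows the tablet seated upright against the rest, its top edge at columns 276–288, down to row 258. The ledge is in front of it and the fingers are clear. All networks agree within their error, so I'm handing in.

```bash
python3 -c "
from bench import arm
print(arm.observe()['t'],arm.hand_in())"
```

```text
the job is handed in; nothing more can be done
42.9 None
```

The rest is at about 60° and the tablet is seated on the stand. I handed in at 42.9 s, with no verdict reported.

**Out-of-order step:** my first setting of the rest was really about 56°. The scale view had parallax, because the pointer runs behind the arc, and the arc-chord check (59.4°) was wrong too. I noticed this only after taking the tablet out. I put the tablet back in its dock, raised the rest again and let go, and only then took the tablet out again and placed it.

**Rest angle:**
- After the second release, the scale view with parallax modelled gave 60°.
- The grip in the wrist picture gave 59.1° and the plate's back edge 60.9°.
- With the tablet on, the grip is within about 5 mm of its 60° place in all three cameras.

**Tablet:**
- **Setting down:** it touched the ledge with about 8 N and was released with its back against the rest, screen outward.
- **Position:** lower and upper edges are within about 6 mm of the ideal seated pose in most views. The scene camera's lower edge is 8 mm off along the tablet's thickness, and its `tablet_top` report was spurious (score 0.22).
- **Centring:** sideways it is within about 2 mm for the lower edge.

**Other things:** the tomato and lemon read as at the start, within the networks' error. The mug reads about 4 mm different in the scene view, which I take as noise since the arm met no unexpected force. The top camera's last mug report was a false detection, and I did not measure the teaspoon again at the end.

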